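# Lock the sample cylinder's clamp bar with a hair pin

### The job

Swing the clamp bar of the bench cradle down shut over the sample cylinder, so that the flat-sided locking pin stands up through its fork. Then take the spring hair pin (the tabbed pin with a bow, not the plain one), gently feel its straight leg into the locking pin's cross hole from the robot's side and push it until the bow snaps over the locking pin, forcing nothing. Let go, and leave the other things where they are.

Things in the scene. Friction and masses are not known exactly. Their poses are not given: they have to be found in the camera images.
- cradle: Bench cradle with a steel sample cylinder (42 mm thick, 180 mm long, along x), fixed; all of it but locking pin and the open bar is below z = 60 mm. Origin on the bench under the middle of the locking pin's travel; x along the cross hole, away from the robot, y towards the bar's hinge. Over 30 N between it (with pin and bar) and hair pin or gripper counts as forcing.
- hole_mid (a point): Middle of the cross hole with the locking pin mid-travel (cradle z 74 mm). Pin: steel block 20 mm in x, 18 mm in y, flat top 17 mm above the hole's axis; 6.6 mm round hole along x right through its middle, sharp-edged. The pin FLOATS: it stands anywhere within 9 mm either way in y and 6 mm up or down (not measured: feel for it), slides against 12 N friction, stays where left. Enter from -x.
- seat (a point): Where the hair pin's origin is when seated: 52 mm to -x of hole_mid (y and z follow the floating pin; there is room for the play). The leg then lies along the cradle's x, its tip 36 mm beyond the pin's axis. Axes as cradle.
- bar_hinge (a point): Middle of the clamp bar's hinge line, which runs along the cradle's x: at cradle y = +112 mm, z = 52 mm. Axes as cradle.
- clamp_bar (a joint): Clamp bar's angle, rad: 0 shut and level, positive swung up (at most 1.4). Aluminium bar 34 mm wide, 8 mm thick, 146 mm long; shut, it lies from the hinge to cradle -y, top at z = 60 mm, its slotted end round the locking pin. Stays where it is left (friction); 2 to 4 N at bar_press moves it.
- bar_press (a point): Press point on the bar's upper face, 55 mm from the hinge line along the bar and 8 mm off the hinge plane. Its z is that face's outward normal (up when shut).
- hair_pin: Spring hair pin lying on the bench: black grip tab 26 mm along x, 18 mm in y, from z -3 to +27 mm, mid-tab at the origin, which is on the leg's axis; straight steel leg 5 mm thick, round tip, pointing to +x; on its +y side a sprung bow of 4 mm wire, within 17 mm of the leg's axis, flared end at x = 83 mm. 45 g. Its place is swapped with plain_pin's or tee's.
- bow_seat (a point): Middle of the bow's 20 mm long seat for the locking pin, 52 mm from the hair pin's origin along its x. Pushing the bow's neck (15 mm ahead) over the pin takes 5 to 15 N along x; after the snap the push falls, and it rises steeply 1 to 2 mm past the seat.
- leg_tip (a point): End of the hair pin's straight leg, 88 mm from the hair pin's origin along its x.
- bow (a joint): Angle by which the hair pin's bow leg is sprung away from the straight leg, rad: 0 relaxed, about 0.08 while its neck rides over the locking pin, 0 again after the snap.
- plain_pin: A bystander: same tab and leg as the hair pin, but with no bow. Same origin and axes.
- tee: A bystander: brass tee fitting, 50 mm long, 22 mm thick. Origin under its middle.
- wrench: A bystander: wrench, 160 mm long.
- jar: A bystander: jar, 60 mm in diameter, 75 mm high, origin under it.
- bottle: A bystander: bottle, 60 mm in diameter, 140 mm high, origin under it.
- beaker: A bystander: glass beaker, 70 mm in diameter, 90 mm high, origin under it.
- cap: A bystander: white screw cap, 32 mm in diameter, 14 mm high, origin under it.
Things that resemble listed ones, but are neither listed nor needed, are in the scene too. Of the things that look like the cradle, the middle-sized one is meant.

How it is judged:
By the outcome, as a careful person would: the job done as asked, in the order asked, and still so for the second after the job is handed in, with the robot touching nothing.
It also fails if it takes over 72 s, if anything falls off the work surface, if the arm or the gripper's body presses on something with over 40 N, if the wrist force passes 120 N, or if a joint passes its speed limit or range.

### The arm

A 6-joint arm with a two-finger parallel gripper is mounted at the origin on the work surface. World frame = base frame: x ahead of the robot, y to its left, z up, the work surface at z = 0. Lengths are in m, angles in rad, forces in N, time in s.
With the tool pointing down it reaches from about 0.35 to 0.725 m from the base axis. Payload 4.3 kg.
Tool frame: the origin (TCP) lies at the very end of the fingers, on their centre line; the grasp point (between the pads) lies env.grip_point_offset behind it (env.grip_point_offset is the distance from the TCP to the grasp point, in m); y points along the fingers, x is the direction in which the jaws open and shut, and the axes are right-handed (so a half turn about y gives the same grasp; the last joint's range is limited). The gripper opens to 85 mm and grips with 20 to 120 N. Pads are 22 mm wide; open, the fingers measure 114 mm over their backs; the gripper's body (76 mm by 85 mm) begins 54 mm behind the grasp point. The pads swing forward as they close: fully open they stand 13 mm farther back than shut.
Start: joints at [-1.378, 0.377, 0.081, 1.274, 0, 1.46], TCP at [0.171, -0.549, 0.196] pointing down, gripper open.
Joint ranges: [-2.72, 2.72], [-0.84, 1.66], [-1.02, 1.22], [-1.77, 2.12], [-1.37, 1.28], [-3.14, 3.14]. Speed limits (rad/s): [2.57, 2.57, 3.14, 3.14, 3.14, 3.14].

### API

Orientations are given as a 3x3 rotation matrix whose columns are the frame's x, y, z axes.
In Python, from workcell import sensors, snapshot, order, env gives the robot as it stands.
- The arm moves only by the shell command python3 -m crank 'ROWS' [FORCE]. ROWS is JSON, one flat list of numbers, 7 for each row, row after row: the shift along the tool's x, y, z scaled (see below), then the turn, a rotation vector about the tool's x, y, z scaled (see below), then the opening, from 0 (shut) to 1 (fully open). A call has 1 to 20 rows; each row shifts and turns the commanded pose from where the row before left it, along the tool's axes as they then stand; what a row does not reach is not made up. The controller multiplies each number of a shift by 0.025 m and each number of a turn by 0.12 rad. A row lasts 1/8 s, in which the tool goes at most 62.5 mm and 10.7 degrees, less where a joint would pass 70% of its speed; a pose out of reach is approached as far as the arm can. A call with a number of a shift or a turn outside -1 to 1 is refused whole. A call with a gripper value outside its range is refused whole. The fingers move at their own pace and stop on an object; FORCE is the grip in N (left out, the last holds). Time passes only in rows, so rows that do not move let the fingers close. It gives the time, the measured TCP pose, the force and the opening at its end, in the units of the state.
- sensors.get_state(): the state, without advancing time (a new reading comes with each control period).
- snapshot(name): name is "side" or "top" or "wrist"; returns a dict with "image" (384x512x3 uint8, red, green, blue), "intrinsics" (3x3 intrinsics, pixels), "k1" (the pictures are not rectified: a ray, as slopes to the right and down, at radius r is drawn at 1 + k1 r^2 times it, then the intrinsics apply), "R" (3x3) and "t" (3): a world point X has camera coordinates R X + t. Camera axes: x right, y down, z forward; pixel columns grow to the right and rows downward; lengths in m; the calibration is good to about 2 mm. A picture is of the moment at which its call begins. There is no depth.
- order.close_job(): hands the job in, once; it reports no verdict.
The state is a dict: "time_s": time; "joints": joint angles; "joint_velocities": joint speeds; "tau": joint torques, N m; "tcp_pos": TCP position; "orientation": TCP orientation; "force": force on the tool from outside, world axes, zero at the start; "ft_torque": the same for the moment, N m; "finger_gap": finger opening in m.
Only numpy, scipy, OpenCV 4.12 (cv2) and the standard library are available. Lean on these libraries where they do the work, as an engineer would, in place of code of your own. Each camera call takes 0.05 s, during which the arm holds its last target.

## Working session

There is one attempt and no reset: what is moved stays moved. The work goes in short steps, Python scripts to look and compute and a shell command to move; the robot and the scene stay as the last step left them, time stands still between calls to the robot, and variables do not carry over. Pictures are saved under pics/ and viewed, and the job is handed in when it is done.

```bash
ls; mkdir -p pics
python3 - <<'E'
from workcell import sensors, snapshot, order, env
import cv2,json,numpy as np
print(sensors.get_state()); print(env.grip_point_offset)
for n in ["side","top","wrist"]:
    s=snapshot(n); cv2.imwrite(f"pics/{n}0.png",s["image"][:,:,::-1])
    print(n,np.array(s["intrinsics"]).tolist(),s["k1"],np.round(s["R"],4).tolist(),np.round(s["t"],4).tolist())
E
```

```text
pics
{'time_s': 0.0, 'joints': array([-1.37832769e+00,  3.78048727e-01,  7.96297436e-02,  1.27441274e+00,
        3.02842188e-05,  1.46047001e+00]), 'joint_velocities': array([ 0.00051615, -0.00052991, -0.00010587, -0.00057375, -0.00203682,
       -0.00020513]), 'tau': array([ 2.08489822e-03, -4.63601589e+01,  2.69875878e+01,  2.08817970e-02,
        9.81177686e-05, -1.40646023e-05]), 'tcp_pos': array([ 0.17131974, -0.54812039,  0.19537063]), 'orientation': array([[ 2.98188772e-01, -3.59610670e-04,  9.54506850e-01],
       [-9.54504781e-01,  2.00360529e-03,  2.98188881e-01],
       [-2.01968687e-03, -9.99997928e-01,  2.54202497e-04]]), 'force': array([ 0.29628532,  0.14829573, -0.26734638]), 'ft_torque': array([ 0.0575273 , -0.05792468,  0.02398442]), 'finger_gap': 0.0850299485355821}
0.0187
side [[466.3955485342887, 0.0, 253.9572731610026], [0.0, 466.3955485342887, 190.89760837891643], [0.0, 0.0, 1.0]] -0.1524712113419542 [[0.9065, -0.4219, -0.0153], [-0.3213, -0.666, -0.6732], [0.2738, 0.6152, -0.7393]] [-0.4031, 0.2135, 1.3809]
top [[429.9264722829372, 0.0, 257.85946088622023], [0.0, 429.9264722829372, 184.47583380524765], [0.0, 0.0, 1.0]] 0.007378663712821264 [[-0.0077, -0.9996, -0.0272], [-0.988, 0.0118, -0.1539], [0.1542, 0.0257, -0.9877]] [0.0315, 0.466, 1.1072]
wrist [[275.2233844598505, 0.0, 254.31370072038283], [0.0, 275.2233844598505, 189.09308997194222], [0.0, 0.0, 1.0]] -0.06366589679550856 [[0.2984, -0.9544, -0.0018], [-0.9198, -0.2881, 0.2664], [-0.2547, -0.0778, -0.9639]] [-0.5733, -0.0336, 0.3788]
```

View pics/side0.png

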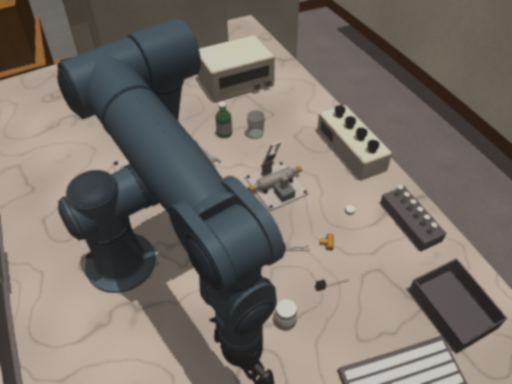

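View pics/top0.png

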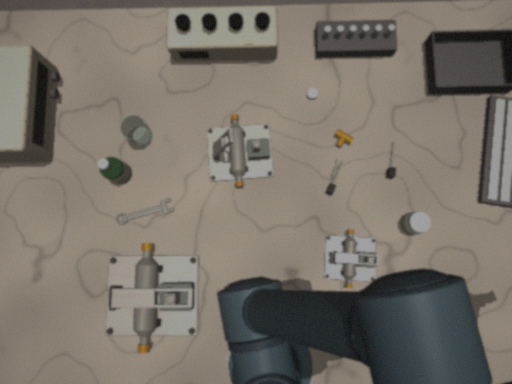

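View pics/wrist0.png

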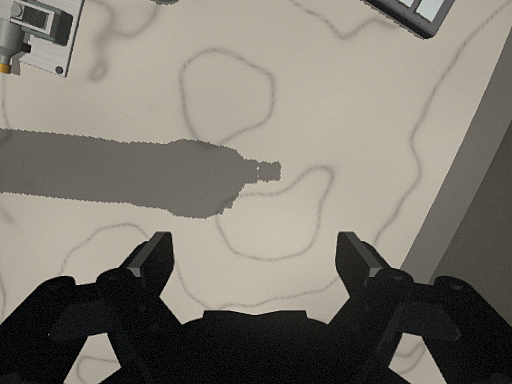

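The top picture shows three cradles: large at (150,295), middle-sized at (240,152) with its bar open, and small at (350,258). It also shows two tabbed pins, at (333,178) and (391,165). I'll crop in on both the middle cradle and the pins.

Run:
```python
import cv2,numpy as np
a=cv2.imread("pics/top0.png"); 
c1=cv2.resize(a[115:195,195:285],None,fx=6,fy=6,interpolation=cv2.INTER_CUBIC)
c2=cv2.resize(a[125:205,315:405],None,fx=6,fy=6,interpolation=cv2.INTER_CUBIC)
cv2.imwrite("pics/c1.png",c1);cv2.imwrite("pics/c2.png",c2)
b=cv2.imread("pics/side0.png")
cv2.imwrite("pics/c3.png",cv2.resize(b[130:300,235:365],None,fx=5,fy=3.5,interpolation=cv2.INTER_CUBIC)[:600])
```

```text
(no output)
```

View pics/c1.png

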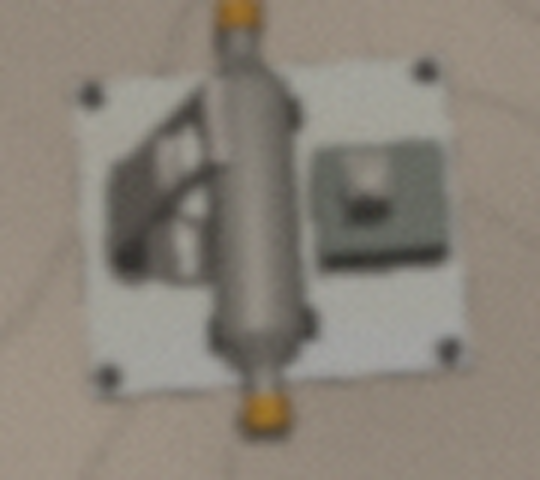

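View pics/c2.png

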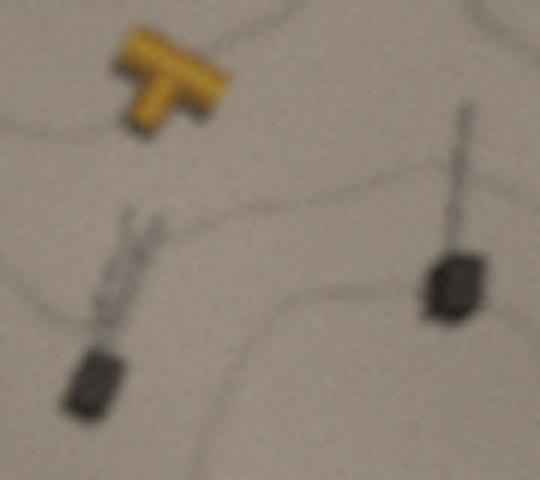

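View pics/c3.png

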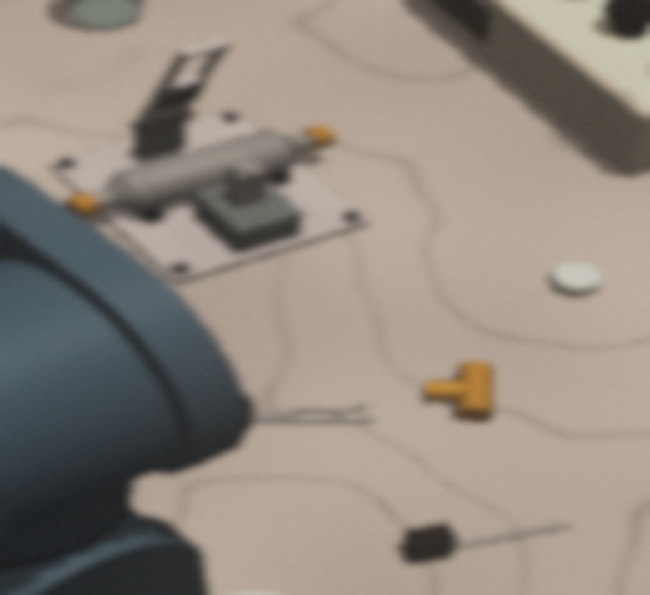

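Candidates:
- **Cradle:** large (150,295) and small (350,258) are decoys. I choose the middle one at (240,152), with its bar open.
- **Pin:** plain pin at (391,165) has a single leg. I choose the hair pin at (333,178), whose crop shows two prongs.

Next I'll measure both.

```bash
cat > h.py <<'E'
import numpy as np,cv2
from workcell import sensors, snapshot, order, env
def ray(s,uv):
    K=np.array(s["intrinsics"]);k=s["k1"];R=np.array(s["R"]);t=np.array(s["t"])
    d=cv2.undistortPoints(np.array([[uv]],float),K,np.array([k,0,0,0.]))[0,0]
    return -R.T@t, R.T@np.array([d[0],d[1],1.])
def onz(s,uv,z):
    c,d=ray(s,uv); return c+d*(z-c[2])/d[2]
def tri(a,ua,b,ub):
    c1,d1=ray(a,ua);c2,d2=ray(b,ub);d1/=np.linalg.norm(d1);d2/=np.linalg.norm(d2)
    M=np.c_[d1,-d2];l=np.linalg.lstsq(M,c2-c1,rcond=None)[0]
    p,q=c1+l[0]*d1,c2+l[1]*d2; return (p+q)/2,np.linalg.norm(p-q)
def proj(s,X):
    R=np.array(s["R"]);t=np.array(s["t"])
    return cv2.projectPoints(np.array([X],float),cv2.Rodrigues(R)[0],t,np.array(s["intrinsics"]),np.array([s["k1"],0,0,0.]))[0][0,0]
E
python3 - <<'E'
from h import *
np.set_printoptions(precision=4,suppress=True)
s=snapshot("top"); print(sensors.get_state()["time_s"])
im=s["image"].astype(int)
hsv=cv2.cvtColor(s["image"],cv2.COLOR_RGB2HSV)
m=((hsv[...,1]>140)&(hsv[...,0]>8)&(hsv[...,0]<28)).astype(np.uint8)
n,l,st,c=cv2.connectedComponentsWithStats(m)
for i in range(1,n):
    if st[i,4]>20: print("orange",c[i],st[i],onz(s,c[i],.031))
d=((hsv[...,2]<70)).astype(np.uint8); n,l,st,c=cv2.connectedComponentsWithStats(d)
for i in range(1,n):
    if 4<st[i,4]<200: print("dark",c[i],st[i,4],onz(s,c[i],.027))
o=lambda u,v,x0,y0:(x0+(u+.5)/6-.5,y0+(v+.5)/6-.5)
print("screws",[onz(s,o(u,v,195,115),.01) for u,v in((91,96),(426,70),(108,378),(450,350))])
print("pintop",onz(s,o(366,168,195,115),.091))
print("hp tab",onz(s,o(95,380,315,125),.03),"tips",onz(s,o(128,212,315,125),.003),onz(s,o(162,222,315,125),.003))
w=snapshot("wrist");st=sensors.get_state();R=st["orientation"]
c=-np.array(w["R"]).T@w["t"];print("cam in tool",R.T@(c-st["tcp_pos"]),"camaxes in tool\n",R.T@np.array(w["R"]).T)
E
```

```text
0.2
orange [234.5    116.6364] [232 115   6   4  22] [0.6563 0.0898 0.031 ]
orange [342.5324 137.7266] [336 130  16  16 139] [ 0.5923 -0.2029  0.031 ]
orange [239.   183.28] [236 181   7   5  25] [0.4709 0.0776 0.031 ]
orange [147.0909 246.5091] [143 244  10   6  55] [0.3054 0.3199 0.031 ]
orange [143.4    348.3538] [139 345  10   8  65] [0.0498 0.3208 0.031 ]
dark [261.9565  20.8587] 184 [0.9391 0.0119 0.027 ]
dark [182.672   22.6032] 189 [0.9389 0.2388 0.027 ]
dark [208.9676  21.9676] 185 [0.9392 0.1633 0.027 ]
dark [235.3817  21.5   ] 186 [0.9389 0.0877 0.027 ]
dark [361.8723  34.7447] 47 [ 0.8905 -0.2687  0.027 ]
dark [374.0625  34.5208] 48 [ 0.8904 -0.3028  0.027 ]
dark [386.6296  34.1296] 54 [ 0.8907 -0.3378  0.027 ]
dark [324.8293  35.8293] 41 [ 0.8896 -0.1649  0.027 ]
dark [337.0217  35.4565] 46 [ 0.89   -0.1992  0.027 ]
dark [349.3125  35.2917] 48 [ 0.8897 -0.2336  0.027 ]
dark [255.5   149.875] 16 [0.5629 0.0329 0.027 ]
dark [216.5217 156.7391] 23 [0.5453 0.139  0.027 ]
dark [258.4706 157.3529] 34 [0.5421 0.025  0.027 ]
dark [390.2267 172.5067] 75 [ 0.4959 -0.3266  0.027 ]

[... 511 characters left out ...]
]
dark [177.2143 297.2143] 42 [0.1749 0.2383 0.027 ]
dark [156.5333 321.4   ] 45 [0.1148 0.2903 0.027 ]
dark [109.7 330.7] 10 [0.0924 0.4105 0.027 ]
dark [191.6667 330.6667] 6 [0.0916 0.1993 0.027 ]
dark [469.9 339.6] 10 [ 0.0687 -0.5003  0.027 ]
dark [508.1667 382.6667] 12 [-0.0324 -0.5842  0.027 ]
screws [array([0.6239, 0.1605, 0.01  ]), array([0.6339, 0.0049, 0.01  ]), array([0.4909, 0.1515, 0.01  ]), array([ 0.502 , -0.0047,  0.01  ])]
pintop [0.5668 0.0305 0.091 ]
hp tab [ 0.4557 -0.1658  0.03  ] tips [ 0.5372 -0.1874  0.003 ] [ 0.5324 -0.2027  0.003 ]
cam in tool [-0.0008 -0.1774  0.0686] camaxes in tool
 [[ 1.      0.0003 -0.0003]
 [ 0.0003 -0.2665  0.9638]
 [ 0.0002 -0.9638 -0.2665]]
```

The two prongs confirm the hair pin: the leg's tip is near (0.532,-0.203), yaw about -26°, and the bow is on the +y side. The cradle's yaw is about 3.9° from both the end caps and the screws, and the locking pin is near (0.567,0.031). I'll move in for a closer wrist view.

```bash
python3 -m crank '[-0.9,-0.4,0.8,0,0.975,0,0.2, -0.9,-0.4,0.8,0,0.975,0,0.2, -1,-0.4,0.76,0,0,0,0, -1,-0.4,0.76,0,0,0,0, -1,-0.4,0.76,0,0,0,0, -1,-0.4,0.76,0,0,0,0, -1,-0.4,0.76,0,0,0,0, -1,-0.4,0.76,0,0,0,0, -1,-0.4,0.76,0,0,0,0, -1,-0.4,0.76,0,0,0,0, -1,-0.2,0.76,0,0,0,0, -1,0,0.76,0,0,0,0, -1,0,0.76,0,0,0,0, -1,0,0.76,0,0,0,0, -1,0,0.76,0,0,0,0, -1,0,0.76,0,0,0,0, -1,0,0.76,0,0,0,0, -1,0,0.76,0,0,0,0, -1,0,0.76,0,0,0,0, -1,0,0.76,0,0,0,0]'
python3 - <<'E'
from h import *
import pickle
for n in ["wrist","top","side"]:
    s=snapshot(n);cv2.imwrite(f"pics/{n}1.png",s["image"][:,:,::-1]);pickle.dump(s,open(f"{n}1.pkl","wb"))
E
```

```text
time_s: 2.75
tcp_pos: [0.51, -0.0222, 0.3012]
orientation: [[0.069, -0.0, 0.998], [-0.998, -0.0, 0.069], [0.0, -1.0, -0.0]]
force: [-0.6, -0.1, -1.1]
finger_gap: -0.0001
```

View pics/wrist1.png

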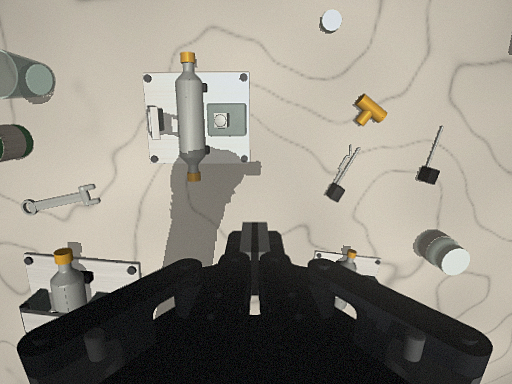

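View pics/side1.png

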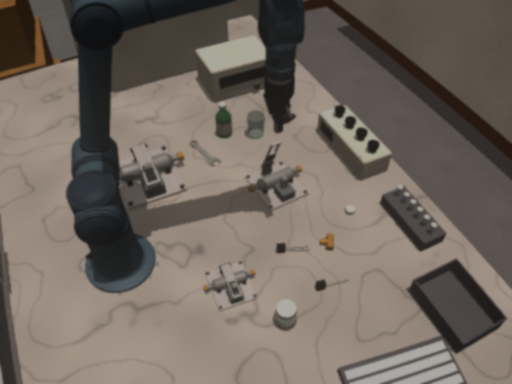

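Run:
```python
import cv2
a=cv2.imread("pics/wrist1.png")
cv2.imwrite("pics/d1.png",cv2.resize(a[45:185,135:265],None,fx=5,fy=4,interpolation=cv2.INTER_CUBIC)[:590])
cv2.imwrite("pics/d2.png",cv2.resize(a[135:210,315:395],None,fx=7,fy=7,interpolation=cv2.INTER_CUBIC))
```

```text
(no output)
```

View pics/d1.png

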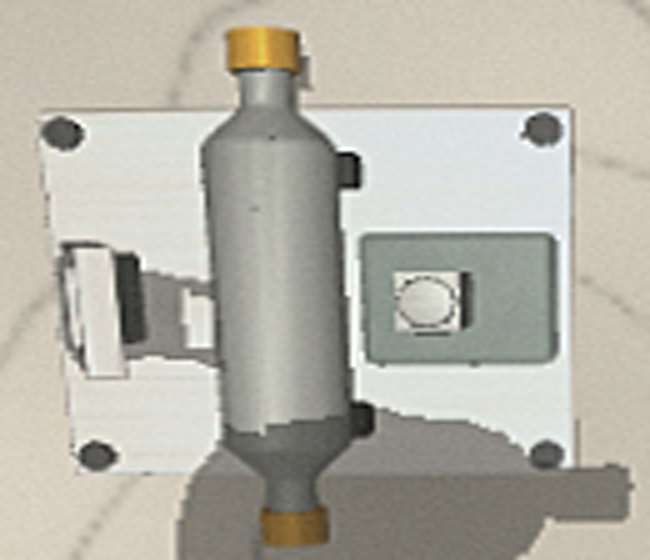

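View pics/d2.png

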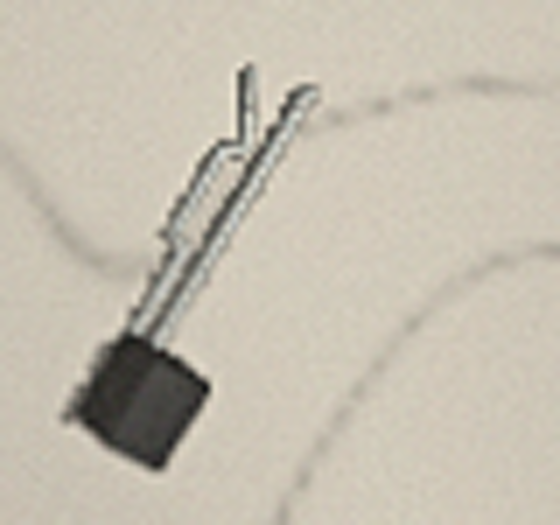

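Run:
```python
from h import *
import pickle
np.set_printoptions(precision=4,suppress=True)
W=pickle.load(open("wrist1.pkl","rb"));T=pickle.load(open("top1.pkl","rb"));S=pickle.load(open("side1.pkl","rb"))
o=lambda u,v:(135+(u+.5)/5-.5,45+(v+.5)/4-.5)
p=o(427,301); print("pin px",p,"z.091",onz(W,p,.091),"tri top",tri(W,p,T,(255.8,142.9)))
for z in(.085,.091,.097):
    a,b,c,d=[onz(W,o(u,v),z) for u,v in((394,271),(460,271),(394,332),(460,332))]; print(z,"w",np.linalg.norm(a-b),np.linalg.norm(c-d),"l",np.linalg.norm(a-c))
print("screws",[onz(W,o(u,v),.01) for u,v in((63,134),(543,129),(97,456),(547,454))])
print("block",[onz(W,o(u,v),.04) for u,v in((360,233),(558,233),(366,364),(558,364))])
print("caps",onz(W,o(262,50),.031),onz(W,o(294,528),.031))
yaw=np.radians(3.9);ex=np.array([np.cos(yaw),np.sin(yaw),0]);ey=np.array([-ex[1],ex[0],0])
pin=onz(W,p,.091)
c,d=ray(W,o(101,312)); # plane through pin normal ex
l=((pin-c)@ex)/(d@ex); 
for z in(.15,.17,.19,.2):
    X=c+d*(z-c[2])/d[2]; print(z,"bar end rel pin",(X-pin)@ex,(X-pin)@ey)
o2=lambda u,v:(315+(u+.5)/7-.5,135+(v+.5)/7-.5)
print("hp tip",onz(W,o2(308,93),.003),"base",onz(W,o2(155,340),.003),"tab top corners",[onz(W,o2(u,v),.03) for u,v in((135,333),(210,385),(160,470),(80,402))],"bow end",onz(W,o2(248,68),.003))
b=S["image"];cv2.imwrite("pics/s1.png",cv2.resize(b[125:215,235:325],None,fx=6,fy=6,interpolation=cv2.INTER_CUBIC)[:,:,::-1])
```

```text
pin px (220.0, 119.875) z.091 [0.5664 0.0298 0.091 ] tri top (array([0.5663, 0.03  , 0.0896]), np.float64(2.3521998647478318e-05))
0.085 w 0.018328736230641567 0.018563229536003197 l 0.020818907707345395
0.091 w 0.018049441396359358 0.018280361472883096 l 0.020501667429298254
0.097 w 0.017770146562077135 0.017997493409763 l 0.02018442715125122
screws [array([0.623 , 0.1605, 0.01  ]), array([0.6339, 0.0052, 0.01  ]), array([0.4915, 0.1514, 0.01  ]), array([ 0.5026, -0.0041,  0.01  ])]
block [array([0.589 , 0.0575, 0.04  ]), array([ 0.5929, -0.0031,  0.04  ]), array([0.5393, 0.0542, 0.04  ]), array([ 0.5434, -0.0062,  0.04  ])]
caps [0.6547 0.091  0.031 ] [0.4692 0.078  0.031 ]
0.15 bar end rel pin -0.0013122988167989515 0.06984055392512319
0.17 bar end rel pin -0.0007023799940143822 0.0627254911558401
0.19 bar end rel pin -9.246117122970146e-05 0.055610428386557005
0.2 bar end rel pin 0.0002124982401626933 0.05205289700191544
hp tip [ 0.5338 -0.2015  0.003 ] base [ 0.4682 -0.1723  0.003 ] tab top corners [array([ 0.4758, -0.1583,  0.03  ]), array([ 0.4642, -0.1787,  0.03  ]), array([ 0.4418, -0.1696,  0.03  ]), array([ 0.4577, -0.1474,  0.03  ])] bow end [ 0.5387 -0.1854  0.003 ]
```

View pics/s1.png

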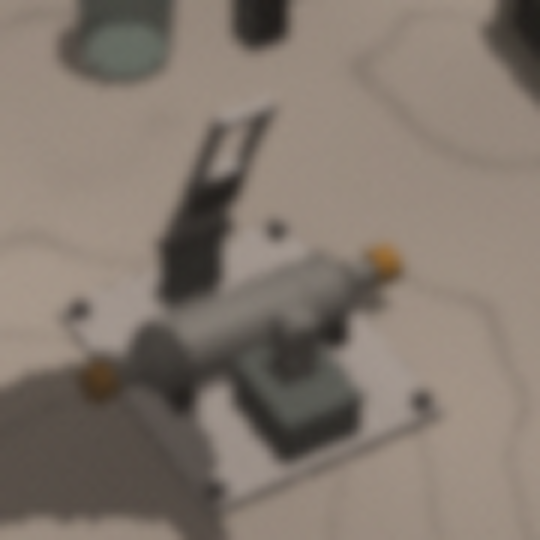

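Checks on the measurements:
- **Locking pin:** its top at z≈0.09 comes out 18×20.5 mm, matching the given size. It stands at (0.566,0.030), and the wrist and top rays agree to 0.02 mm.
- **Cradle:** origin about (0.566,0.0255), yaw 3.9°.
- **Bar:** the end ray fits an angle of about 1.2 rad.
- **Hair pin:** leg yaw about -24°.

Next I'll bring the closed fingers round behind the bar, on the +y side.

```bash
python3 -m crank '[-0.92,0,0.3,0,0,0,0, -0.92,0,0.3,0,0,0,0, -0.92,0,0.3,0,0,0,0, -0.92,0,0.3,0,0,0,0, -0.92,0,0.3,0,0,0,0, -0.92,0,0.3,0,0,0,0, -0.92,0,0.3,0,0,0,0, -0.92,0,0.3,0,0,0,0, 0,0.98,0,0,0,0,0, 0,0.98,0,0,0,0,0, 0,0.98,0,0,0,0,0, 0,0.98,0,0,0,0,0, 0,0.98,0,0,0,0,0, 0,0.98,0,0,0,0,0, 0,0.98,0,0,0,0,0, 0,0.9,0,0,0,0,0]'
python3 - <<'E'
from h import *
s=snapshot("wrist");cv2.imwrite("pics/wrist2.png",s["image"][:,:,::-1])
E
```

```text
time_s: 4.9
tcp_pos: [0.5585, 0.1388, 0.1069]
orientation: [[0.119, -0.004, 0.993], [-0.993, 0.026, 0.119], [-0.026, -1.0, -0.0]]
force: [0.4, 0.3, 0.1]
finger_gap: 0.0
```

View pics/wrist2.png

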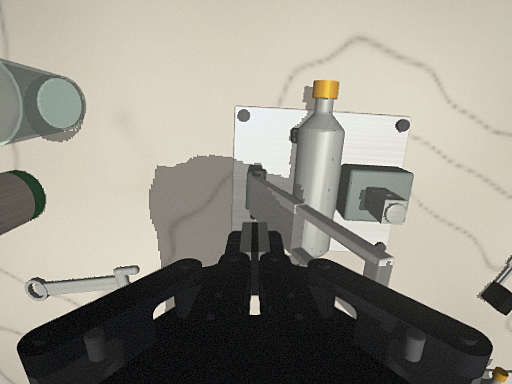

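```bash
python3 -m crank '[0,0,0,0,0,0,0]'; python3 -c "
from h import *
s=sensors.get_state();print(s['joints'],s['force'])"
```

```text
time_s: 5.08
tcp_pos: [0.5578, 0.1388, 0.1074]
orientation: [[0.119, -0.005, 0.993], [-0.993, 0.026, 0.119], [-0.026, -1.0, -0.002]]
force: [0.2, 0.9, 0.5]
finger_gap: -0.0001
[ 0.11775138  0.41559821 -0.09524349  1.06194222  0.02601337  3.14039507] [0.22810365 0.92593595 0.45548215]
```

Joint 6 sits near its range limit with this heading, so I'll turn slightly away and later grip the hair pin with the half-turned tool. The picture shows the fingers at (255,240), just left of the bar's upper face, with the bar running from (255,175) to (385,260). I'll sweep along the arc.

```bash
python3 -m crank '[0,0,0,0,-0.5,0,0, 0.31,0.12,-0.03,0,0,0,0, 0.31,0.12,-0.03,0,0,0,0, 0.26,0.2,-0.03,0,0,0,0, 0.26,0.2,-0.03,0,0,0,0, 0.18,0.28,-0.02,0,0,0,0]'; python3 -m crank '[0.18,0.28,-0.02,0,0,0,0]';  python3 -m crank '[0.1,0.3,0,0,0,0,0]'
python3 - <<'E'
from h import *
s=snapshot("wrist");cv2.imwrite("pics/wrist3.png",s["image"][:,:,::-1])
s=snapshot("side");cv2.imwrite("pics/s3.png",cv2.resize(s["image"][115:225,225:335],None,fx=5,fy=5,interpolation=cv2.INTER_CUBIC)[:,:,::-1])
E
```

```text
time_s: 5.82
tcp_pos: [0.5612, 0.1047, 0.0844]
orientation: [[0.177, -0.002, 0.984], [-0.984, 0.023, 0.177], [-0.023, -1.0, 0.002]]
force: [-3.9, -8.3, 17.2]
finger_gap: -0.0001
time_s: 5.95
tcp_pos: [0.5618, 0.097, 0.079]
orientation: [[0.176, -0.001, 0.984], [-0.984, 0.015, 0.176], [-0.015, -1.0, 0.002]]
force: [-6.2, -15.4, 22.9]
finger_gap: -0.0002
time_s: 6.08
tcp_pos: [0.5625, 0.0986, 0.0703]
orientation: [[0.177, -0.0, 0.984], [-0.984, 0.025, 0.177], [-0.024, -1.0, 0.004]]
force: [0.0, 1.7, 1.8]
finger_gap: 0.0
```

View pics/wrist3.png

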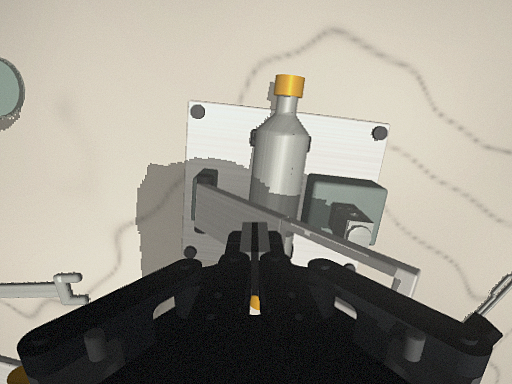

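View pics/s3.png

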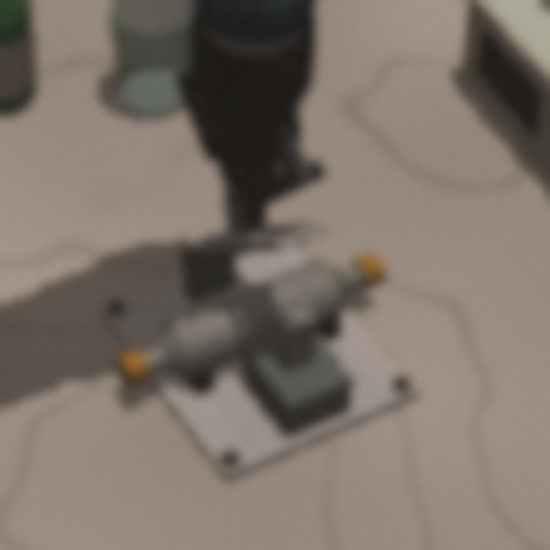

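The bar is almost down, and the peak force was 23 N near the hinge. I'll move out along the bar for leverage and press in small steps.

```bash
python3 -m crank '[0,-0.5,0,0,0,0,0, 0.8,-0.2,-0.05,0,0,0,0]'; for i in 1 2; do python3 -m crank '[0,0.3,0,0,0,0,0]' | egrep 'tcp|force'; done;  python3 -m crank '[0,0.15,0,0,0,0,0]'| egrep 'tcp|force'; python3 -m crank '[0,0.15,0,0,0,0,0]'| egrep 'tcp|force'
```

```text
time_s: 6.42
tcp_pos: [0.5641, 0.08, 0.0873]
orientation: [[0.181, -0.002, 0.984], [-0.983, 0.026, 0.181], [-0.026, -1.0, 0.002]]
force: [0.0, 0.1, 0.9]
finger_gap: -0.0001
tcp_pos: [0.5656, 0.0783, 0.0802]
force: [0.1, 0.6, 2.1]
tcp_pos: [0.5637, 0.0796, 0.071]
force: [-0.9, 0.5, 1.8]
tcp_pos: [0.5628, 0.0796, 0.0666]
force: [-0.4, -2.7, 3.2]
tcp_pos: [0.5636, 0.0796, 0.0635]
force: [-0.7, -2.7, 3.5]
```

```bash
for i in 1 ; do python3 -m crank '[0,0.1,0,0,0,0,0]' | egrep 'tcp|force'; done;  python3 -m crank '[0,0.08,0,0,0,0,0]'| egrep 'tcp|force';python3 -m crank '[0,0.04,0,0,0,0,0]'| egrep 'tcp|force'
```

```text
tcp_pos: [0.5639, 0.0801, 0.0612]
force: [-0.8, -2.3, 3.9]
tcp_pos: [0.5639, 0.0805, 0.0593]
force: [-0.3, 0.4, 2.9]
tcp_pos: [0.5636, 0.0808, 0.0581]
force: [-0.5, -0.3, 1.5]
```

```bash
for i in 1 2; do python3 -m crank '[0,0.04,0,0,0,0,0]' | egrep 'tcp|force'; done
python3 - <<'E'
from h import *
s=snapshot("wrist");cv2.imwrite("pics/wrist4.png",s["image"][:,:,::-1])
E
```

```text
tcp_pos: [0.5636, 0.0807, 0.0572]
force: [-0.2, -0.6, 2.2]
tcp_pos: [0.5636, 0.0805, 0.0562]
force: [-0.2, -0.2, 1.5]
```

View pics/wrist4.png

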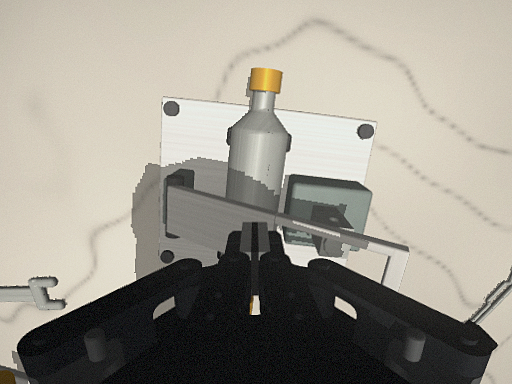

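Run:
```python
import cv2
a=cv2.imread("pics/wrist4.png")
cv2.imwrite("pics/d4.png",cv2.resize(a[160:300,150:430],None,fx=2.8,fy=2.8*1.4,interpolation=cv2.INTER_CUBIC))
```

```text
(no output)
```

View pics/d4.png

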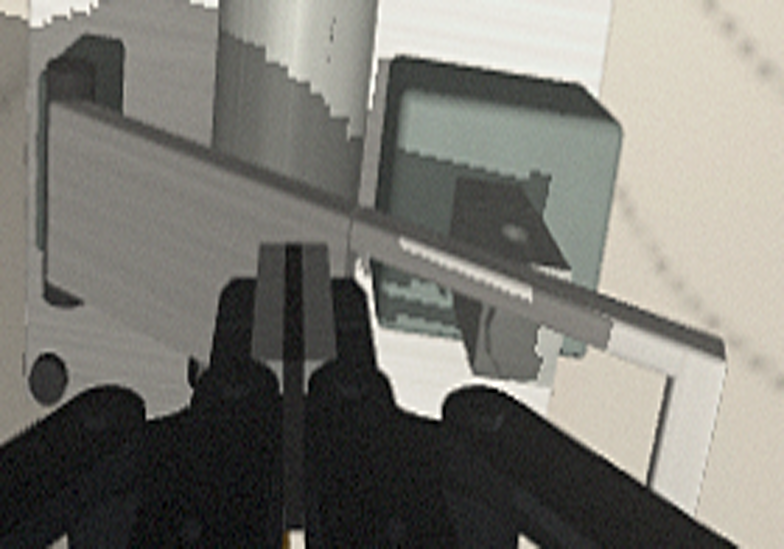

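Run:
```python
from h import *
np.set_printoptions(precision=1,suppress=True)
s=snapshot("wrist"); st=sensors.get_state(); print(st["force"],st["tcp_pos"])
yaw=np.radians(3.9);ex=np.array([np.cos(yaw),np.sin(yaw),0]);ey=np.array([-ex[1],ex[0],0]);O=np.array([.566,.0255,0])
print("tcp",proj(s,st["tcp_pos"]))
for th in (0,.05,.1,.15,.2,.3):
    f=lambda x,r,h:proj(s,O+ex*x+ey*(.112-r*np.cos(th)+h*np.sin(th))+np.array([0,0,.052+r*np.sin(th)+h*np.cos(th)]))
    print(th,"end +x top",f(.017,.146,.008),"-x",f(-.017,.146,.008),"r55 +x",f(.017,.055,.008))
print("pin top",proj(s,O+ey*.0045+[0,0,.0895]))
```

```text
[-0.3  0.3  1.4] [0.6 0.1 0.1]
tcp [255.5 216.3]
0 end +x top [389.7 211.2] -x [377.8 256.3] r55 +x [255.1 195.9]
0.05 end +x top [393.8 215. ] -x [381.2 261.5] r55 +x [254.3 197. ]
0.1 end +x top [397.6 218.9] -x [384.3 267. ] r55 +x [253.2 198.2]
0.15 end +x top [401.1 223.1] -x [387.  272.9] r55 +x [251.9 199.3]
0.2 end +x top [404.3 227.6] -x [389.4 279. ] r55 +x [250.4 200.4]
0.3 end +x top [409.2 237.3] -x [392.6 292.5] r55 +x [246.5 202.6]
pin top [340.7 248.8]
```

Run:
```python
from h import *
np.set_printoptions(precision=1,suppress=True)
s=snapshot("wrist"); st=sensors.get_state()
yaw=np.radians(3.9);ex=np.array([np.cos(yaw),np.sin(yaw),0]);ey=np.array([-ex[1],ex[0],0]);O=np.array([.566,.0255,0])
R=st["orientation"]
for th in (0.3,.35,.4,.45,.5):
    f=lambda x,r,h:proj(s,O+ex*x+ey*(.112-r*np.cos(th)+h*np.sin(th))+np.array([0,0,.052+r*np.sin(th)+h*np.cos(th)]))
    print(th,"end +x top",f(.017,.146,.008),"bot",f(.017,.146,0),"-x",f(-.017,.146,.008),"r0 +x",f(.017,-.004,.008),"r0 -x",f(-.017,-.004,.008),"r90",f(.017,.09,.008))
for v in((0,0,.011),(0,0,-.011),(.01,0,.011),(-.01,0,.011)): print(v,proj(s,st["tcp_pos"]+R@np.array(v)))
cv2.imwrite("pics/d5.png",cv2.resize(s["image"][160:300,150:430],None,fx=2.8,fy=2.8,interpolation=cv2.INTER_CUBIC)[:,:,::-1])
t=snapshot("top");cv2.imwrite("pics/t5.png",cv2.resize(t["image"][90:210,180:300],None,fx=5,fy=5,interpolation=cv2.INTER_CUBIC)[:,:,::-1])
t=snapshot("side");cv2.imwrite("pics/s5.png",cv2.resize(t["image"][115:225,225:335],None,fx=5,fy=5,interpolation=cv2.INTER_CUBIC)[:,:,::-1])
```

```text
0.3 end +x top [409.1 237.3] bot [406.2 231.7] -x [392.5 292.5] r0 +x [164.2 184.7] r0 -x [163.2 231.3] r90 [303.9 214.9]
0.35 end +x top [410.8 242.6] bot [408.5 236.7] -x [393.2 299.8] r0 +x [163.9 184.6] r0 -x [162.9 231. ] r90 [301.8 217.2]
0.4 end +x top [411.8 248.2] bot [410.2 242. ] -x [393.2 307.6] r0 +x [163.6 184.4] r0 -x [162.7 230.8] r90 [299.1 219.5]
0.45 end +x top [412.  254.2] bot [411.2 247.5] -x [392.5 315.8] r0 +x [163.4 184.2] r0 -x [162.4 230.5] r90 [295.9 221.8]
0.5 end +x top [411.3 260.5] bot [411.5 253.4] -x [390.8 324.5] r0 +x [163.2 184. ] r0 -x [162.3 230.3] r90 [292.1 224.1]
(0, 0, 0.011) [255.5 201.2]
(0, 0, -0.011) [255.5 231.1]
(0.01, 0, 0.011) [270.3 201.2]
(-0.01, 0, 0.011) [240.8 201.2]
```

View pics/t5.png

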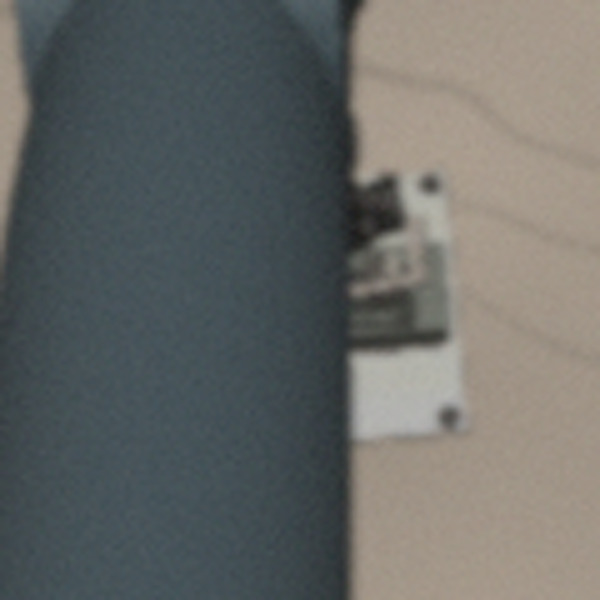

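View pics/s5.png

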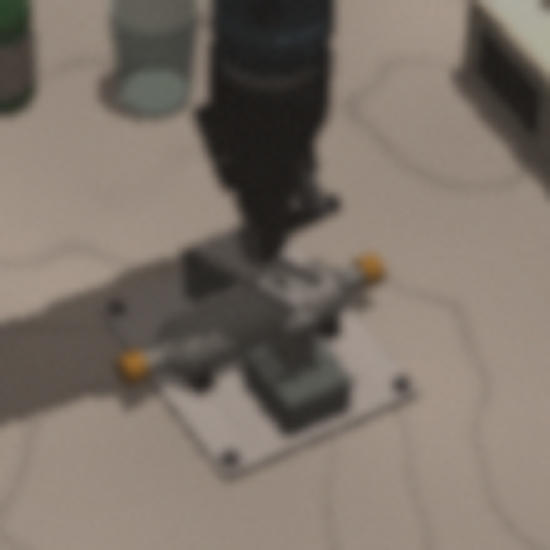

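Run:
```python
from h import *
np.set_printoptions(precision=1,suppress=True)
s=snapshot("side"); st=sensors.get_state()
yaw=np.radians(3.9);ex=np.array([np.cos(yaw),np.sin(yaw),0]);ey=np.array([-ex[1],ex[0],0]);O=np.array([.566,.0255,0])
c=lambda p:(p-[225,115])*5+2
for th in (0,.1,.2,.3,.4,1.2):
    f=lambda x,r,h:c(proj(s,O+ex*x+ey*(.112-r*np.cos(th)+h*np.sin(th))+np.array([0,0,.052+r*np.sin(th)+h*np.cos(th)])))
    print(th,"end +x top",f(.017,.146,.008),"-x",f(-.017,.146,.008),"r0 +x",f(.017,-.004,.008),"r0 -x",f(-.017,-.004,.008))
print("tcp",c(proj(s,st["tcp_pos"])),"pintop",c(proj(s,O+ey*.0045+[0,0,.0895])))
```

```text
0 end +x top [349.2 365.8] -x [303.9 385.2] r0 +x [231.2 224.7] r0 -x [187.6 242. ]
0.1 end +x top [349.  348.8] -x [303.4 368.2] r0 +x [230.6 224.5] r0 -x [187.  241.8]
0.2 end +x top [347.6 330.3] -x [301.7 349.8] r0 +x [230.  224.4] r0 -x [186.5 241.7]
0.3 end +x top [344.9 310.7] -x [298.8 330.1] r0 +x [229.5 224.4] r0 -x [186.  241.7]
0.4 end +x top [341. 290.] -x [294.7 309.3] r0 +x [229.  224.5] r0 -x [185.5 241.8]
1.2 end +x top [273.3 121.2] -x [226.3 139.2] r0 +x [227.4 229.7] r0 -x [184. 247.]
tcp [257.  292.5] pintop [296.7 305.7]
```

Run:
```python
from h import *
s=snapshot("side"); cv2.imwrite("pics/s6.png",cv2.resize(s["image"][150:200,255:310],None,fx=11,fy=11,interpolation=cv2.INTER_CUBIC)[:,:,::-1])
```

```text
(no output)
```

View pics/s6.png

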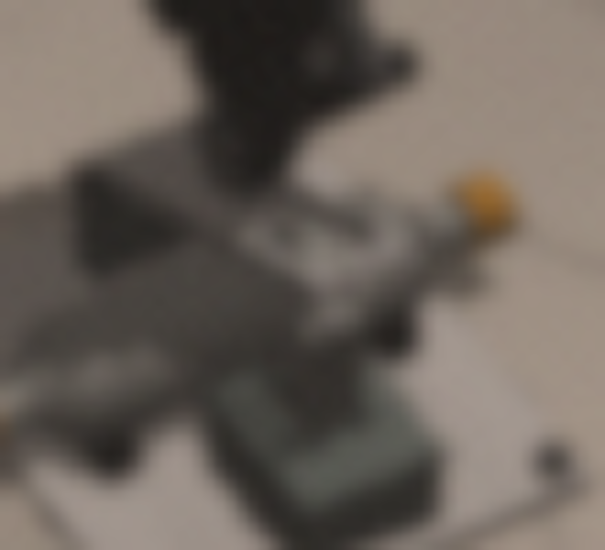

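Run:
```python
from h import *
import pickle
S=pickle.load(open("side1.pkl","rb"));T=pickle.load(open("top1.pkl","rb"))
for z in (0,.02,.035): print(proj(S,[.51,-.0222,.3012+z]),proj(T,[.51,-.0222,.3012+z]))
b=S["image"];cv2.imwrite("pics/s7.png",cv2.resize(b[80:150,245:315],None,fx=8,fy=8,interpolation=cv2.INTER_CUBIC)[:,:,::-1])
```

```text
[277.16337133 140.78331526] [277.99930802 143.52454886]
[277.31203844 135.28689329] [278.18821654 141.0674001 ]
[277.42505966 131.08465881] [278.33564755 139.14982708]
```

View pics/s7.png

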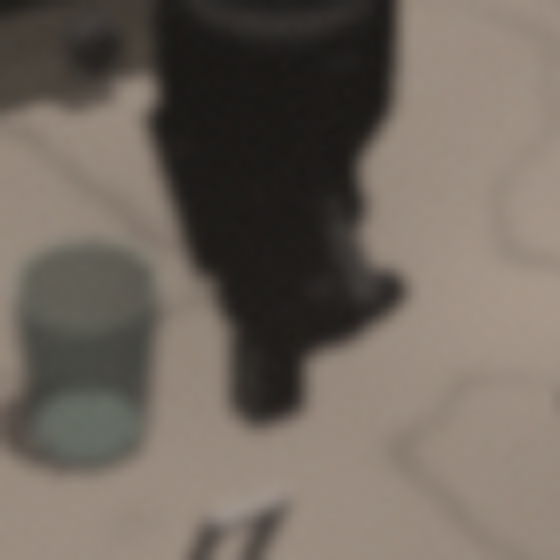

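Run:
```python
from h import *
import pickle
S=pickle.load(open("side1.pkl","rb"))
print(proj(S,[.1713,-.5481,.1954]),proj(S,[.1713,-.5481,.2254]))
b=cv2.imread("pics/side0.png");cv2.imwrite("pics/s8.png",cv2.resize(b[320:384,215:295],None,fx=8,fy=8,interpolation=cv2.INTER_CUBIC))
W=pickle.load(open("wrist1.pkl","rb"));st=None
```

```text
[244.57864674 379.05825298] [244.11361352 373.92575169]
```

View pics/s8.png

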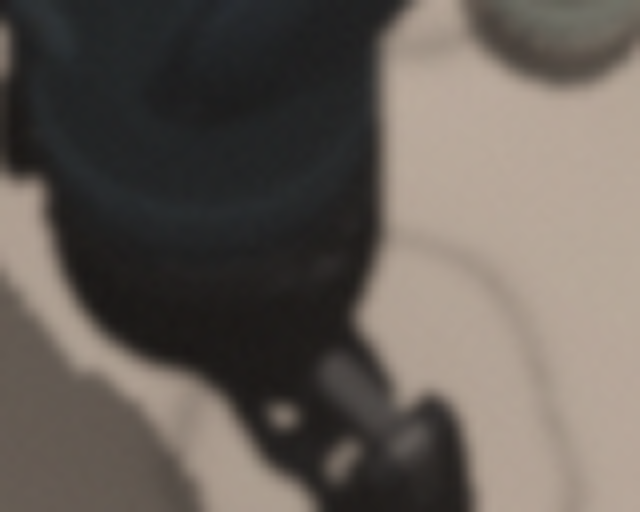

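In both the side and wrist views the shut fingertips appear about 28 mm above the reported TCP. That fits the bar still being at about 0.4 rad, so there is more travel to go. I'll keep pressing gently.

```bash
for i in 1 2 3; do python3 -m crank '[0,0.2,0,0,0,0,0]' | egrep 'tcp|force'; done;  for i in 1 2; do python3 -m crank '[0,0.12,0,0,0,0,0]' | egrep 'tcp|force'; done
```

```text
tcp_pos: [0.564, 0.0803, 0.0516]
force: [-0.2, 0.0, 1.8]
tcp_pos: [0.5637, 0.0804, 0.0461]
force: [0.4, -0.5, 2.0]
tcp_pos: [0.5635, 0.0806, 0.0409]
force: [1.1, -0.2, 2.0]
tcp_pos: [0.5633, 0.0807, 0.0378]
force: [0.5, -1.6, 2.7]
tcp_pos: [0.5634, 0.0808, 0.035]
force: [-0.5, -0.7, 1.6]
```

```bash
for i in 1 2 3 4; do r=$(python3 -m crank '[0,0.06,0,0,0,0,0]' | egrep 'tcp|force'); echo $r; done
```

```text
tcp_pos: [0.5634, 0.0808, 0.0336] force: [0.2, 0.3, 1.6]
tcp_pos: [0.5635, 0.0809, 0.0322] force: [0.0, -0.6, 1.0]
tcp_pos: [0.5636, 0.0809, 0.0308] force: [0.4, -0.5, 1.7]
tcp_pos: [0.5636, 0.081, 0.0293] force: [-0.1, -1.4, 1.6]
```

```bash
for i in 1 2 3 4; do r=$(python3 -m crank '[0,0.05,0,0,0,0,0]' | egrep 'tcp|force'); echo $r; done
python3 - <<'E'
from h import *
np.set_printoptions(precision=1,suppress=True)
s=snapshot("wrist");cv2.imwrite("pics/wrist5.png",s["image"][:,:,::-1])
yaw=np.radians(3.9);ex=np.array([np.cos(yaw),np.sin(yaw),0]);ey=np.array([-ex[1],ex[0],0]);O=np.array([.566,.0255,0])
for th in (0,.05,.1,.15,.2):
    f=lambda x,r,h:proj(s,O+ex*x+ey*(.112-r*np.cos(th)+h*np.sin(th))+np.array([0,0,.052+r*np.sin(th)+h*np.cos(th)]))
    print(th,"end +x top",f(.017,.146,.008),"-x",f(-.017,.146,.008))
E
```

```text
tcp_pos: [0.5636, 0.081, 0.028] force: [0.0, -1.2, 2.1]
tcp_pos: [0.5636, 0.081, 0.0268] force: [0.0, -0.7, 1.5]
tcp_pos: [0.5636, 0.0811, 0.0255] force: [1.2, -1.6, 1.5]
tcp_pos: [0.5637, 0.081, 0.025] force: [-3.9, -1.7, 11.7]
0 end +x top [414.5 230.4] -x [398.9 282.2]
0.05 end +x top [420.5 235.7] -x [403.8 289.4]
0.1 end +x top [426.3 241.5] -x [408.4 297.2]
0.15 end +x top [431.9 247.7] -x [412.7 305.5]
0.2 end +x top [437.3 254.4] -x [416.6 314.4]
```

View pics/wrist5.png

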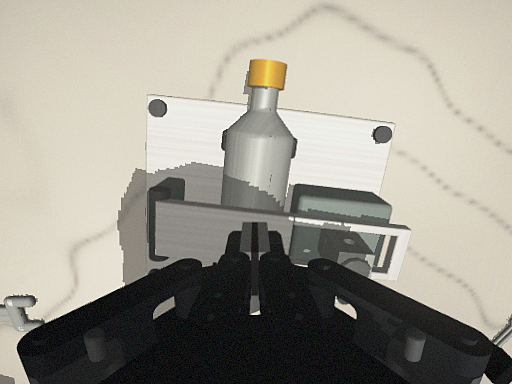

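The bar is shut: its end corner at (411,229) matches the θ=0 prediction of (414,230), and the force jumped to 12 N. The contact also shows the shut tips end 35 mm short of the reported TCP, so I'll use that measured offset from now on. Next I'll retreat and look at the locking pin.

```bash
python3 -m crank '[0,-1,0,0,0,0,0, 0,-1,0,0,0,0,0, 0.3,-0.6,-0.8,0,0,0,0, 0.3,-0.3,-0.8,0,0,0,0, 0.3,0,-0.8,0,0,0,0, 0.3,0,-0.6,0,0,0,0, 0,0,0,0,0,0,0]'
python3 - <<'E'
from h import *
import pickle
s=snapshot("wrist");cv2.imwrite("pics/wrist6.png",s["image"][:,:,::-1]);pickle.dump(s,open("wrist6.pkl","wb"))
b=s["image"]
cv2.imwrite("pics/d6.png",cv2.resize(b[60:260,180:400],None,fx=3.5,fy=3,interpolation=cv2.INTER_CUBIC)[:,:,::-1])
E
```

```text
time_s: 10.45
tcp_pos: [0.4942, 0.0362, 0.0956]
orientation: [[0.177, -0.004, 0.984], [-0.984, 0.026, 0.177], [-0.027, -1.0, 0.0]]
force: [0.6, -0.3, 0.3]
finger_gap: 0.0003
```

View pics/wrist6.png

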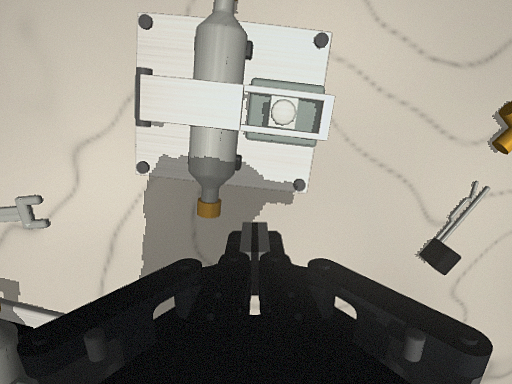

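View pics/d6.png

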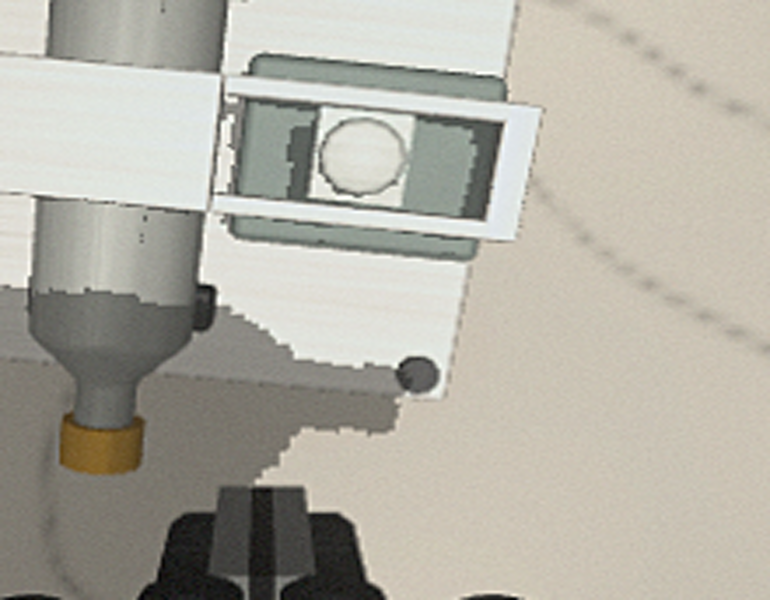

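Run:
```python
from h import *
import pickle
np.set_printoptions(precision=4,suppress=True)
W=pickle.load(open("wrist1.pkl","rb"));V=pickle.load(open("wrist6.pkl","rb"));T=pickle.load(open("top1.pkl","rb"))
o=lambda u,v:(180+(u+.5)/3.5-.5,60+(v+.5)/3-.5)
a,b=onz(V,o(543,107),.06),onz(V,o(518,241),.06)
print("bar end",a,b,np.linalg.norm(a-b)); d=(a-b)[:2];yaw=np.arctan2(d[1],d[0]);print(np.degrees(yaw))
c1,c2=onz(V,o(223,75),.06),onz(V,o(207,210),.06); print("step",c1,c2)
for p,q in((a,c1),(b,c2)): e=(q-p)[:2];print("along y yaw",np.degrees(np.arctan2(-e[0],e[1])))
print("pin tri w1",tri(V,o(362,156),W,(220,119.9)),"top",tri(V,o(362,156),T,(255.8,142.9)))
# pin top corners
for z in(.087,.090,.093,.096):
    P=[onz(V,o(u,v),z) for u,v in((318,106),(414,114),(404,206),(310,198))]
    print(z,"y-size",np.linalg.norm(P[0]-P[1]),np.linalg.norm(P[3]-P[2]),"x",np.linalg.norm(P[0]-P[3]),np.linalg.norm(P[1]-P[2]),np.mean(P,0))
print("z6",sensors.get_state()["tcp_pos"], "caps", onz(V,o(102,445),.031))
```

```text
bar end [ 0.5849 -0.0061  0.06  ] [ 0.552  -0.0087  0.06  ] 0.03298517036039194
4.539494005035933
step [0.5801 0.0616 0.06  ] [0.5474 0.0596 0.06  ]
along y yaw 4.050501306793815
along y yaw 3.93085096303884
pin tri w1 (array([0.566 , 0.0308, 0.083 ]), np.float64(0.00014369157246167677)) top (array([0.5661, 0.0306, 0.0895]), np.float64(0.0013072380088545252))
0.087 y-size 0.01779039960983221 0.01786458946772354 x 0.019494919188269462 0.019549271017157404 [0.5658 0.0311 0.087 ]
0.09 y-size 0.017503635968386246 0.017576629959165313 x 0.01918068037752153 0.0192341561086988 [0.5657 0.0313 0.09  ]
0.093 y-size 0.01721687232694028 0.017288670450607103 x 0.018866441566773706 0.018919041200240197 [0.5656 0.0316 0.093 ]
0.096 y-size 0.016930108685494317 0.01700071094204888 x 0.018552202756025774 0.018603926291781595 [0.5656 0.0318 0.096 ]
z6 [0.4952 0.0364 0.0958] caps [0.4693 0.0776 0.031 ]
```

The bar is shut and level with the pin standing in its fork: bar end at (331,95)–(328,140), pin top at (283,112). The bar-end width comes out 33 mm against the given 34, and the pin is at about (0.566,0.031) with its top at z≈0.085–0.09. Next I'll move over the hair pin and turn the tool half round.

```bash
python3 -m crank '[0.95,-0.13,-0.38,0,0,0,0.5, 0.95,-0.13,-0.38,0,0,0,0.5, 0.95,-0.13,-0.38,0,0,0,0.5, 0.95,-0.13,-0.38,0,0,0,0.5, 0.95,-0.13,-0.38,0,0,0,0.5, 0.95,-0.13,-0.38,0,0,0,0.5, 0.95,-0.13,-0.38,0,0,0,0.5, 0.95,-0.13,-0.38,0,0,0,0.5, 0,0,0,0,-1,0,0.5, 0,0,0,0,-1,0,0.5, 0,0,0,0,-1,0,0.5, 0,0,0,0,-1,0,0.5, 0,0,0,0,-1,0,0.5, 0,0,0,0,-1,0,0.5, 0,0,0,0,-1,0,0.5, 0,0,0,0,-1,0,0.5, 0,0,0,0,-1,0,0.5, 0,0,0,0,-1,0,0.5, 0,0,0,0,-1,0,0.5, 0,0,0,0,-1,0,0.5]'
python3 -m crank '[0,0,0,0,-1,0,0.5, 0,0,0,0,-1,0,0.5, 0,0,0,0,-1,0,0.5, 0,0,0,0,-1,0,0.5, 0,0,0,0,-1,0,0.5, 0,0,0,0,-1,0,0.5, 0,0,0,0,-1,0,0.5, 0,0,0,0,-1,0,0.5, 0,0,0,0,-1,0,0.5, 0,0,0,0,-0.2,0,0.5, 0,0,0,0,0,0,0.5]'
python3 - <<'E'
from h import *
import pickle
print(sensors.get_state()["joints"])
s=snapshot("wrist");cv2.imwrite("pics/wrist7.png",s["image"][:,:,::-1]);pickle.dump(s,open("wrist7.pkl","wb"))
E
```

```text
time_s: 13.0
tcp_pos: [0.4555, -0.1647, 0.1168]
orientation: [[0.999, -0.003, -0.053], [0.053, 0.026, 0.998], [-0.001, -1.0, 0.026]]
force: [0.6, 0.5, -0.0]
finger_gap: 0.0426
time_s: 14.38
tcp_pos: [0.4549, -0.1647, 0.1168]
orientation: [[0.407, -0.003, -0.913], [0.913, 0.026, 0.407], [0.022, -1.0, 0.013]]
force: [-0.3, 1.2, 0.3]
finger_gap: 0.0424
[-0.49390956  0.24765746 -0.31179004  1.02628164  0.02131139 -0.07449532]
```

View pics/wrist7.png

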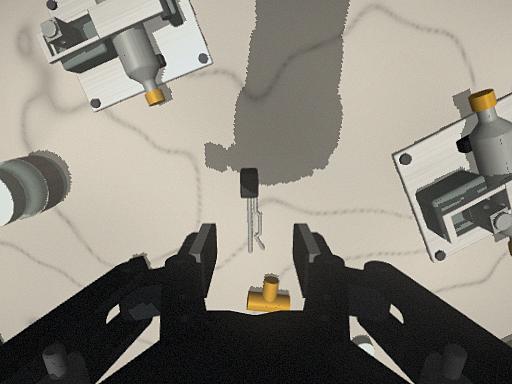

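Run:
```python
from h import *
import pickle
s=pickle.load(open("wrist7.pkl","rb"));b=s["image"]
cv2.imwrite("pics/d7.png",cv2.resize(b[160:260,210:290],None,fx=7,fy=5.9,interpolation=cv2.INTER_CUBIC)[:,:,::-1])
```

```text
(no output)
```

View pics/d7.png

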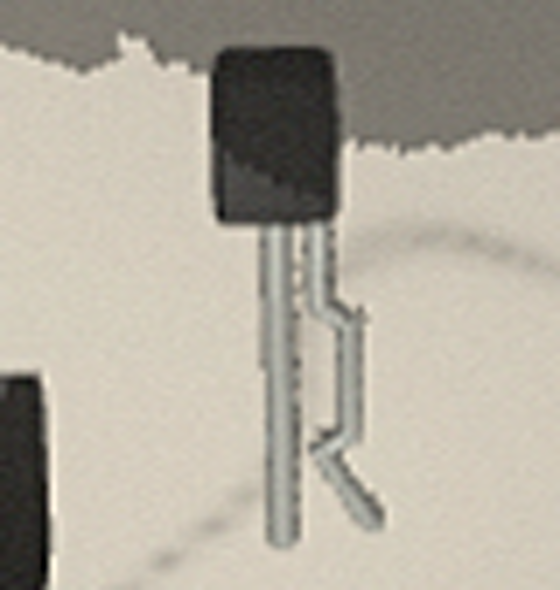

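Run:
```python
from h import *
import pickle
np.set_printoptions(precision=4,suppress=True)
s=pickle.load(open("wrist7.pkl","rb"))
o=lambda u,v:(210+(u+.5)/7-.5,160+(v+.5)/5.9-.5)
t=onz(s,o(284,545),.003);b=onz(s,o(277,228),.003)
d=(t-b)[:2];yaw=np.arctan2(d[1],d[0]);print(t,b,np.degrees(yaw),np.linalg.norm(d)); e=np.array([np.cos(yaw),np.sin(yaw)])
print("origin from tip",t[:2]-.088*e)
P=[onz(s,o(u,v),.030) for u,v in((214,47),(330,47),(336,222),(217,222))];print(P,np.mean(P,0)); 
print([np.linalg.norm(P[i]-P[i-1]) for i in range(4)])
R=sensors.get_state()["orientation"];p=sensors.get_state()["tcp_pos"]
g=np.append((t[:2]-.088*e),0)-p; print("tool move to origin",R.T@g, "leg in tool", R.T@np.append(e,0))
```

```text
[ 0.5351 -0.2015  0.003 ] [ 0.4747 -0.1755  0.003 ] -23.30733517220789 0.06577374216885142
origin from tip [ 0.4543 -0.1667]
[array([ 0.4352, -0.1674,  0.03  ]), array([ 0.4418, -0.1527,  0.03  ]), array([ 0.4698, -0.1641,  0.03  ]), array([ 0.4627, -0.1797,  0.03  ])] [ 0.4524 -0.166   0.03  ]
[np.float64(0.03017158606844324), np.float64(0.016180515641612023), np.float64(0.030229198557109264), np.float64(0.01707060591142895)]
tool move to origin [-0.0047  0.1167 -0.0019] leg in tool [ 0.013  -0.013  -0.9998]
```

```bash
python3 -m crank '[-0.08,0,0,-0.11,0.05,0.18,0.5, 0,0.9,0,0,0,0,0.5, 0,0.9,0,0,0,0,0.5, 0,0.9,0,0,0,0,0.5, 0,0.9,0,0,0,0,0.5, 0,0.9,0,0,0,0,0.5, 0,0,0,0,0,0,0.5]'
python3 - <<'E'
from h import *
import pickle
s=snapshot("wrist");cv2.imwrite("pics/wrist8.png",s["image"][:,:,::-1])
s=snapshot("side");cv2.imwrite("pics/s9.png",cv2.resize(s["image"][205:275,240:340],None,fx=7,fy=7,interpolation=cv2.INTER_CUBIC)[:,:,::-1])
E
```

```text
time_s: 15.3
tcp_pos: [0.4518, -0.1654, 0.003]
orientation: [[0.412, -0.003, -0.911], [0.911, 0.002, 0.412], [0.0, -1.0, 0.004]]
force: [-0.2, 0.8, 0.6]
finger_gap: 0.0423
```

View pics/wrist8.png

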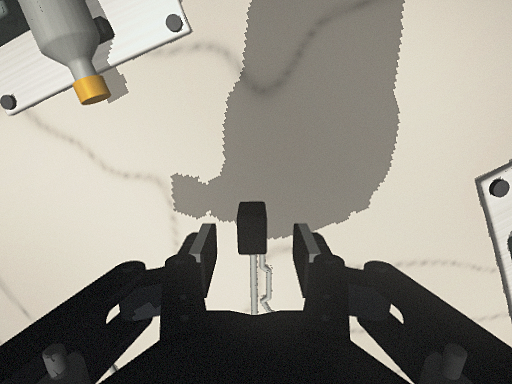

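View pics/s9.png

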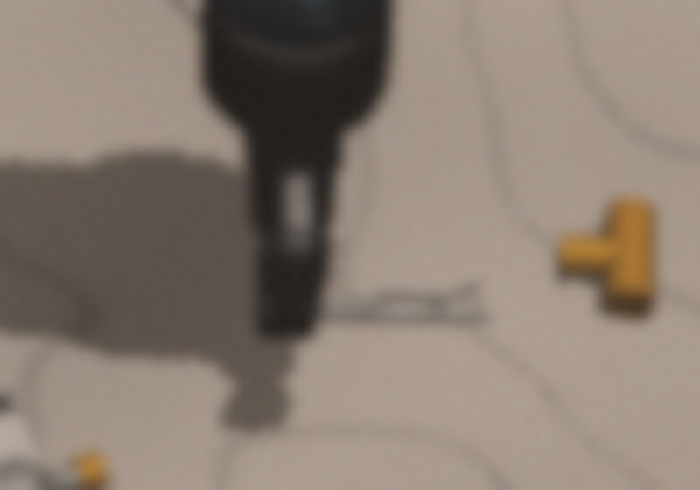

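```bash
python3 -m crank '[0,0.5,-0.11,0,0,0,0.5]' | egrep 'tcp|force';python3 -m crank '[0,0.3,0,0,0,0,0.5, 0,0,0,0,0,0,0.5]' | egrep 'tcp|force'
python3 - <<'E'
from h import *
s=snapshot("wrist");cv2.imwrite("pics/wrist9.png",s["image"][:,:,::-1])
s=snapshot("side");cv2.imwrite("pics/s10.png",cv2.resize(s["image"][205:275,240:340],None,fx=7,fy=7,interpolation=cv2.INTER_CUBIC)[:,:,::-1])
E
```

```text
tcp_pos: [0.4581, -0.1686, -0.0067]
force: [-0.1, 0.6, -0.3]
tcp_pos: [0.4555, -0.1673, -0.0163]
force: [0.3, 0.4, 0.5]
```

View pics/wrist9.png

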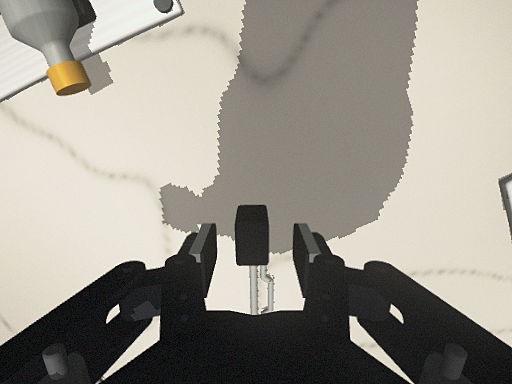

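View pics/s10.png

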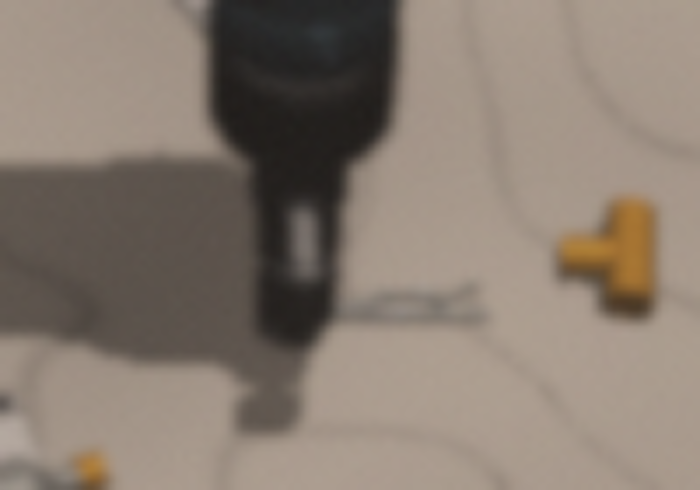

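```bash
python3 -m crank '[0,0.4,0.05,0,0,0,0.5, 0,0,0,0,0,0,0.5]' | egrep 'tcp|force'; python3 -m crank '[0,0,0,0,0,0,0.0, 0,0,0,0,0,0,0,0,0,0,0,0,0,0, 0,0,0,0,0,0,0]' 80
python3 - <<'E'
from h import *
s=snapshot("wrist");cv2.imwrite("pics/wrist10.png",s["image"][:,:,::-1])
E
```

```text
tcp_pos: [0.454, -0.1666, -0.0265]
force: [-0.5, 0.0, -0.5]
time_s: 16.62
tcp_pos: [0.4552, -0.1672, -0.0254]
orientation: [[0.412, 0.0, -0.911], [0.911, 0.0, 0.412], [0.001, -1.0, -0.0]]
force: [-0.5, 0.3, 2.8]
finger_gap: 0.0157
```

View pics/wrist10.png

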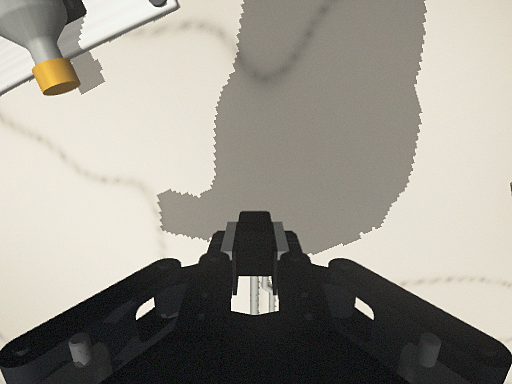

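```bash
python3 -m crank '[0,-0.4,0,0,0,0,0, 0,-1,0,0,0,0,0, 0,-1,0,0,0,0,0, 0,-1,0,0,0,0,0, 0,-1,0,0,0,0,0, 0,-0.1,0,0,-1,0,0, 0,0,0,0,-1,0,0, 0,0,0,0,-1,0,0, 0,0,0,0,-1,0,0, 0,0,0,0,-0.12,0,0, 0,0,0,0,0,0,0]'
python3 - <<'E'
from h import *
import pickle
s=snapshot("wrist");cv2.imwrite("pics/wrist11.png",s["image"][:,:,::-1])
s=snapshot("side");cv2.imwrite("pics/s11.png",cv2.resize(s["image"][165:265,240:370],None,fx=6,fy=6,interpolation=cv2.INTER_CUBIC)[:,:,::-1])
t=snapshot("top");cv2.imwrite("pics/t11.png",cv2.resize(t["image"][130:230,270:370],None,fx=6,fy=6,interpolation=cv2.INTER_CUBIC)[:,:,::-1]);pickle.dump((t,s),open("h11.pkl","wb"))
E
```

```text
time_s: 18.05
tcp_pos: [0.4549, -0.1671, 0.087]
orientation: [[-0.068, 0.0, -0.998], [0.998, 0.001, -0.068], [0.001, -1.0, -0.0]]
force: [0.2, 0.2, 0.7]
finger_gap: 0.0162
```

View pics/s11.png

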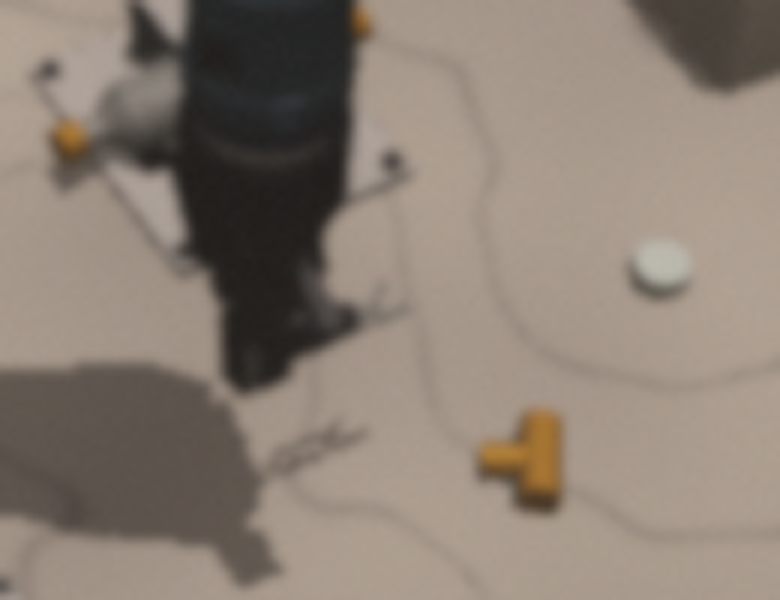

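View pics/t11.png

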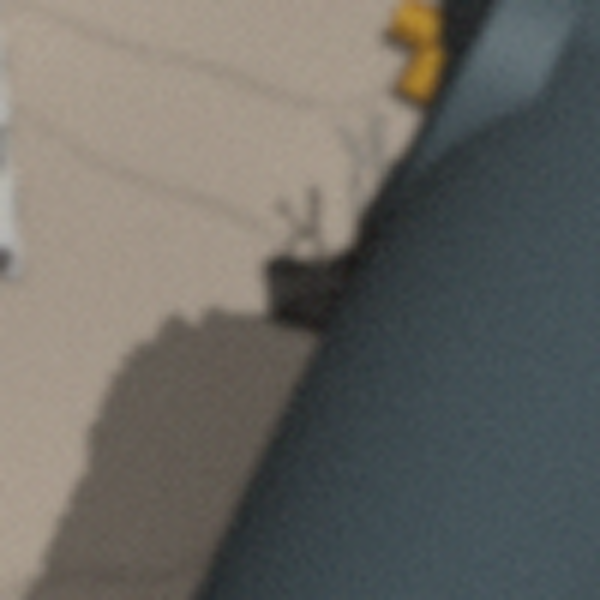

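View pics/wrist11.png

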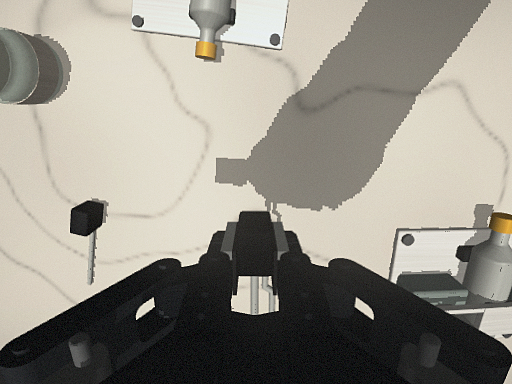

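The hair pin is held level, with the leg and bow pointing ahead (side view, tip at (308,216)). I'll check the tip's position against the grasp model.

Run:
```python
from h import *
import pickle
np.set_printoptions(precision=4,suppress=True)
t,s=pickle.load(open("h11.pkl","rb"))
print(onz(t,(332.8,149.2),.1154),tri(t,(332.8,149.2),s,(307.6,216)))
st=sensors.get_state();R=st["orientation"];print("pred",st["tcp_pos"]-R[:,1]*.0284-R[:,2]*.088)
```

```text
[ 0.5407 -0.1627  0.1154] (array([ 0.5416, -0.1632,  0.1123]), np.float64(0.0002486670533828881))
pred [ 0.5427 -0.161   0.1153]
```

```bash
python3 -m crank '[0.76,0,-0.132,0,0,0,0, 0.76,0,-0.132,0,0,0,0, 0.76,0,-0.132,0,0,0,0, 0.76,0,-0.132,0,0,0,0, 0.76,0,-0.132,0,0,0,0, 0.76,0,-0.132,0,0,0,0, 0.76,0,-0.132,0,0,0,0, 0.76,0,-0.132,0,0,0,0, 0.76,0,-0.132,0,0,0,0, 0.76,0,-0.132,0,0,0,0, 0,0,0,0,0,0,0, 0,0,0,0,0,0,0]'
python3 - <<'E'
from h import *
import pickle
s=snapshot("side");cv2.imwrite("pics/s12.png",cv2.resize(s["image"][125:225,225:335],None,fx=7,fy=6,interpolation=cv2.INTER_CUBIC)[:,:,::-1])
t=snapshot("top");cv2.imwrite("pics/t12.png",cv2.resize(t["image"][100:200,195:295],None,fx=6,fy=6,interpolation=cv2.INTER_CUBIC)[:,:,::-1]);pickle.dump((t,s),open("h12.pkl","wb"))
E
```

```text
time_s: 19.7
tcp_pos: [0.4746, 0.0243, 0.087]
orientation: [[-0.069, -0.0, -0.998], [0.998, 0.0, -0.069], [0.0, -1.0, 0.0]]
force: [0.7, 0.2, -0.1]
finger_gap: 0.0162
```

View pics/s12.png

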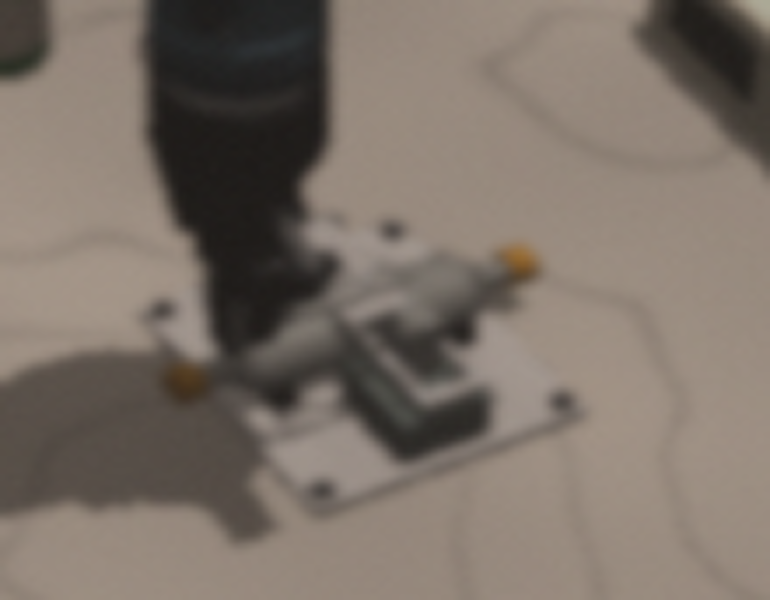

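View pics/t12.png

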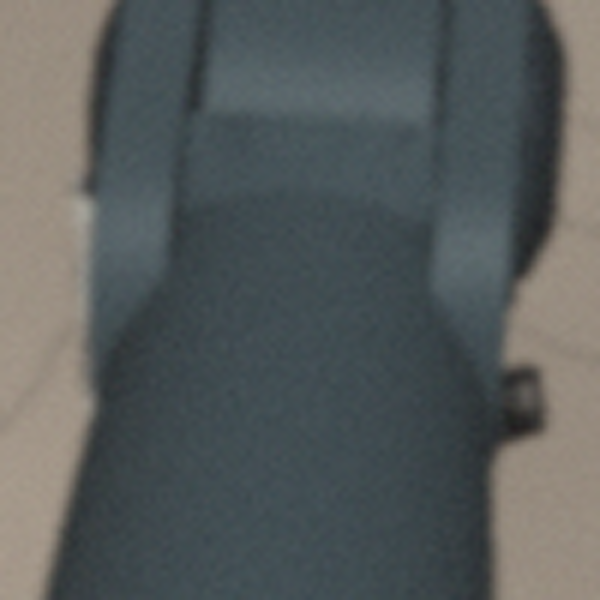

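```bash
python3 -m crank '[0,0.5,0,0,0,0,0, 0,0.2,0,0,0,0,0]' | egrep 'tcp|force'; for i in 1 2 3 4 5; do echo $(python3 -m crank '[0,0.06,0,0,0,0,0]' | egrep 'tcp|force'); done
```

```text
tcp_pos: [0.4737, 0.0244, 0.0682]
force: [0.4, -0.1, -0.7]
tcp_pos: [0.4738, 0.0246, 0.0671] force: [-0.3, 1.2, -1.5]
tcp_pos: [0.4746, 0.0247, 0.0663] force: [-0.2, 0.5, -0.5]
tcp_pos: [0.4748, 0.0247, 0.065] force: [-0.1, -0.5, -0.7]
tcp_pos: [0.4748, 0.0248, 0.0635] force: [0.7, 0.3, 0.0]
tcp_pos: [0.4747, 0.0248, 0.062] force: [-0.1, -0.3, 0.2]
```

```bash
for i in 1 2 3 4; do echo $(python3 -m crank '[0,0.04,0,0,0,0,0]' | egrep 'tcp|force'); done
```

```text
tcp_pos: [0.4746, 0.0247, 0.0609] force: [0.1, 1.2, -0.6]
tcp_pos: [0.4747, 0.0247, 0.06] force: [-0.7, 0.2, 0.8]
tcp_pos: [0.475, 0.0247, 0.0593] force: [-2.3, -0.9, 3.6]
tcp_pos: [0.4752, 0.0247, 0.0586] force: [-2.8, 0.1, 7.3]
```

Contact on the pin top begins at TCP z = 0.060, which puts the hole height at TCP z ≈ 0.0405. Next I'll feel the pin's +y side.

```bash
python3 -m crank '[0,-0.25,0,0,0,0,0, 0.9,0,0,0,0,0,0, 0,0.5,0,0,0,0,0, 0,0.47,0,0,0,0,0, 0,0,0,0,0,0,0, 0,0,0,0,0,0,0]' | egrep 'tcp|force'; echo $(python3 -m crank '[-0.28,0,0,0,0,0,0, 0,0,0,0,0,0,0]' | egrep 'tcp|force'); for i in 1 2 3 ; do echo $(python3 -m crank '[-0.04,0,0,0,0,0,0]' | egrep 'tcp|force'); done
```

```text
tcp_pos: [0.4728, 0.0468, 0.0397]
force: [0.1, 0.0, -0.7]
tcp_pos: [0.4741, 0.0395, 0.0403] force: [0.1, -0.3, -0.1]
tcp_pos: [0.4738, 0.039, 0.0402] force: [-0.6, 0.6, -0.3]
tcp_pos: [0.4738, 0.0381, 0.0401] force: [-0.1, 0.7, -0.4]
tcp_pos: [0.4738, 0.0372, 0.04] force: [0.8, -0.0, -0.8]
```

```bash
for i in 1 2 3 4 ; do echo $(python3 -m crank '[-0.04,0,0,0,0,0,0]' | egrep 'tcp|force'); done
```

```text
tcp_pos: [0.4738, 0.0362, 0.04] force: [0.4, 0.1, 0.9]
tcp_pos: [0.4739, 0.0353, 0.0399] force: [-0.2, 0.5, -0.3]
tcp_pos: [0.4739, 0.0347, 0.0399] force: [-0.3, 2.4, -0.5]
tcp_pos: [0.4739, 0.0341, 0.0399] force: [-0.6, 3.6, 0.4]
```

```bash
for i in 1 2  ; do echo $(python3 -m crank '[-0.03,0,0,0,0,0,0, 0,0,0,0,0,0,0]' | egrep 'tcp|force'); done
```

```text
tcp_pos: [0.4739, 0.0335, 0.0399] force: [0.4, 5.3, -0.2]
tcp_pos: [0.4739, 0.0332, 0.0399] force: [-0.3, 5.8, 0.9]
```

```bash
python3 -m crank '[0.3,0,0,0,0,0,0, 0,0,0.8,0,0,0,0, -0.65,-0.02,0,0,0,0,0, 0,0,0,0,0,0,0, 0,0,0,0,0,0,0]'
```

```text
time_s: 24.18
tcp_pos: [0.4557, 0.0211, 0.0406]
orientation: [[-0.069, 0.001, -0.998], [0.998, 0.0, -0.069], [0.0, -1.0, -0.001]]
force: [-0.7, -0.2, -0.4]
finger_gap: 0.0165
```

```bash
echo $(python3 -m crank '[0.076,0,0,0,0,0,0, 0,0,-0.3,0,0,0,0, 0,0,0,0,0,0,0]'| egrep 'tcp|force'); for i in 1 2 3 4 5; do echo $(python3 -m crank '[0,0,-0.05,0,0,0,0]' | egrep 'tcp|force'); done
```

```text
tcp_pos: [0.4634, 0.0241, 0.0406] force: [-0.2, 0.3, -0.2]
tcp_pos: [0.4635, 0.0242, 0.0404] force: [-0.1, 0.5, -0.3]
tcp_pos: [0.4646, 0.0242, 0.0404] force: [0.9, 0.6, 0.2]
tcp_pos: [0.4659, 0.0243, 0.0404] force: [0.9, 0.1, -0.6]
tcp_pos: [0.4672, 0.0244, 0.0405] force: [-0.8, 0.9, -0.8]
tcp_pos: [0.4684, 0.0244, 0.0404] force: [0.7, -0.3, -1.3]
```

```bash
for i in 1 2 3 4; do echo $(python3 -m crank '[-0.005,0,-0.05,0,0,0,0]' | egrep 'tcp|force'); done
```

```text
tcp_pos: [0.4697, 0.0244, 0.0405] force: [-0.1, -0.3, -0.4]
tcp_pos: [0.471, 0.0244, 0.0405] force: [0.1, 0.9, -0.6]
tcp_pos: [0.4722, 0.0243, 0.0405] force: [-0.4, -0.0, -0.7]
tcp_pos: [0.4735, 0.0243, 0.0404] force: [0.3, -0.6, 0.4]
```

```bash
for i in 1 2 3 4 5; do echo $(python3 -m crank '[0,0,-0.06,0,0,0,0]' | egrep 'tcp|force'); done
```

```text
tcp_pos: [0.475, 0.0244, 0.0404] force: [0.9, -0.7, -0.6]
tcp_pos: [0.4765, 0.0245, 0.0404] force: [1.1, 0.5, -0.3]
tcp_pos: [0.478, 0.0246, 0.0404] force: [0.5, 0.4, -0.8]
tcp_pos: [0.4795, 0.0248, 0.0404] force: [0.2, 1.2, 0.2]
tcp_pos: [0.481, 0.0249, 0.0404] force: [-0.2, -0.6, -0.7]
```

```bash
for i in 1 2; do echo $(python3 -m crank '[0,-0.05,0,0,0,0,0]' | egrep 'tcp|force'); done;  python3 -m crank '[0,0.1,0,0,0,0,0]' >/dev/null; for i in 1 2; do echo $(python3 -m crank '[0,0,-0.06,0,0,0,0]' | egrep 'tcp|force'); done
```

```text
tcp_pos: [0.4809, 0.0249, 0.0417] force: [0.7, -0.3, -0.5]
tcp_pos: [0.4806, 0.0248, 0.0426] force: [1.6, -0.8, -7.3]
tcp_pos: [0.4821, 0.025, 0.0403] force: [-1.0, 0.8, -1.1]
tcp_pos: [0.4836, 0.0252, 0.0404] force: [-2.2, 0.3, -1.0]
```

The upward nudge met a firm stop at −7 N, so the leg is in the hole. Now I'll push on, watching the force.

```bash
for i in 1 2 3 4 5 6; do echo $(python3 -m crank '[0,0,-0.06,0,0,0,0]' | egrep 'tcp|force'); done
```

```text
tcp_pos: [0.4849, 0.0253, 0.0404] force: [-2.2, 0.4, -0.3]
tcp_pos: [0.486, 0.0253, 0.0403] force: [-3.4, -0.3, 0.9]
tcp_pos: [0.4873, 0.0254, 0.0402] force: [-4.5, 0.7, 2.2]
tcp_pos: [0.4882, 0.0255, 0.0401] force: [-7.3, -0.7, 3.2]
tcp_pos: [0.4889, 0.0255, 0.04] force: [-7.0, -0.4, 5.0]
tcp_pos: [0.4929, 0.0259, 0.0405] force: [-1.1, 1.4, 0.8]
```

```bash
for i in 1 2 3 4 5 6 7; do echo $(python3 -m crank '[0,0,-0.08,0,0,0,0]' | egrep 'tcp|force'); done
```

```text
tcp_pos: [0.4957, 0.026, 0.0406] force: [-1.8, 1.5, -0.4]
tcp_pos: [0.4976, 0.0261, 0.0406] force: [-1.2, 0.7, -0.1]
tcp_pos: [0.4993, 0.0262, 0.0405] force: [-2.2, 0.7, -0.1]
tcp_pos: [0.5012, 0.0263, 0.0405] force: [-0.8, 2.1, -0.4]
tcp_pos: [0.5031, 0.0264, 0.0405] force: [-0.9, 1.4, 0.6]
tcp_pos: [0.5047, 0.0265, 0.0404] force: [-3.2, -0.1, 0.7]
tcp_pos: [0.507, 0.0267, 0.0405] force: [-1.7, 0.9, -0.2]
```

```bash
for i in 1 2 3 4 5 6; do echo $(python3 -m crank '[0,0,-0.05,0,0,0,0]' | egrep 'tcp|force'); done
```

```text
tcp_pos: [0.5086, 0.0268, 0.0405] force: [-1.8, 1.9, -0.2]
tcp_pos: [0.5102, 0.0268, 0.0406] force: [1.0, 1.5, -2.3]
tcp_pos: [0.5114, 0.0266, 0.0407] force: [0.4, 0.4, -0.7]
tcp_pos: [0.5122, 0.0266, 0.0406] force: [0.6, -0.2, 0.0]
tcp_pos: [0.5132, 0.0268, 0.0405] force: [0.1, 1.1, -0.1]
tcp_pos: [0.5144, 0.027, 0.0405] force: [0.1, 0.3, -0.3]
```

```bash
for i in 1 2 3 ; do echo $(python3 -m crank '[0,0,-0.03,0,0,0,0]' | egrep 'tcp|force'); done
```

```text
tcp_pos: [0.5149, 0.0272, 0.0404] force: [-1.1, 0.3, -1.2]
tcp_pos: [0.5154, 0.0273, 0.0403] force: [-0.7, -0.2, -0.4]
tcp_pos: [0.5159, 0.0274, 0.0402] force: [-2.2, -0.0, -0.6]
```

```bash
for i in 1 2 ; do echo $(python3 -m crank '[0,0,-0.02,0,0,0,0]' | egrep 'tcp|force'); done
python3 - <<'E'
from h import *
s=snapshot("side");cv2.imwrite("pics/s13.png",cv2.resize(s["image"][125:225,225:335],None,fx=7,fy=6,interpolation=cv2.INTER_CUBIC)[:,:,::-1])
s=snapshot("wrist");cv2.imwrite("pics/w13.png",s["image"][:,:,::-1])
E
```

```text
tcp_pos: [0.5162, 0.0274, 0.0402] force: [-2.6, -0.7, 0.9]
tcp_pos: [0.5165, 0.0274, 0.0401] force: [-2.9, -0.4, 1.0]
```

View pics/s13.png

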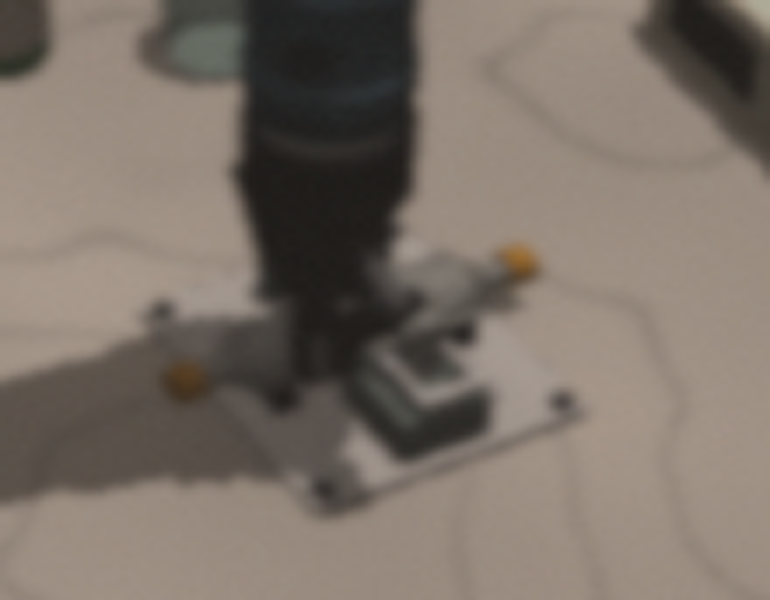

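View pics/w13.png

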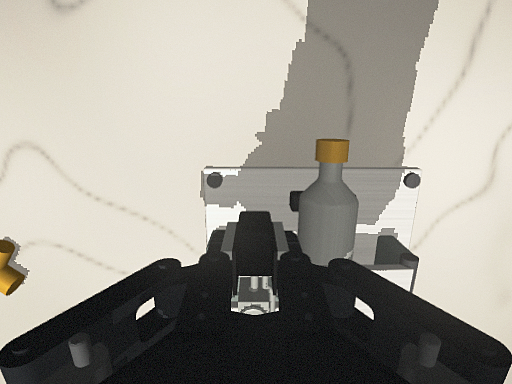

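A light 7 N peak, the drop at x=0.510 and the slow rise now all show that the neck has snapped over and the far shoulder is being touched. I'll ease back 1 mm, release and lift straight up.

```bash
echo $(python3 -m crank '[0,0,0.03,0,0,0,0, 0,0,0,0,0,0,0]' | egrep 'tcp|force'); echo $(python3 -m crank '[0,0,0,0,0,0,0.2, 0,0,0,0,0,0,0.3, 0,0,0,0,0,0,0.45, 0,0,0,0,0,0,0.45, 0,0,0,0,0,0,0.45]'); python3 -m crank '[0,-0.3,0,0,0,0,0.45, 0,-0.8,0,0,0,0,0.45, 0,-1,0,0,0,0,0.45, 0,-1,0,0,0,0,0.45, 0,-1,0,0,0,0,0.45, 0,-0.6,0.5,0,0,0,0.45, 0,0,1,0,0,0,0.45, 0,0,1,0,0,0,0.45, 0,0,1,0,0,0,0.45]'
python3 - <<'E'
from h import *
s=snapshot("side");cv2.imwrite("pics/s14.png",cv2.resize(s["image"][125:225,225:335],None,fx=7,fy=6,interpolation=cv2.INTER_CUBIC)[:,:,::-1])
s=snapshot("wrist");cv2.imwrite("pics/w14.png",s["image"][:,:,::-1])
E
```

```text
tcp_pos: [0.5165, 0.0274, 0.0403] force: [-3.7, -0.2, -0.5]
time_s: 30.9 tcp_pos: [0.5173, 0.0273, 0.0407] orientation: [[-0.07, 0.001, -0.998], [0.998, 0.001, -0.07], [0.001, -1.0, -0.001]] force: [-0.8, 0.4, -0.6] finger_gap: 0.0384
time_s: 32.02
tcp_pos: [0.4276, 0.0212, 0.1578]
orientation: [[-0.07, -0.001, -0.998], [0.998, 0.001, -0.07], [0.001, -1.0, 0.001]]
force: [-0.5, -0.7, 1.0]
finger_gap: 0.038
```

View pics/s14.png

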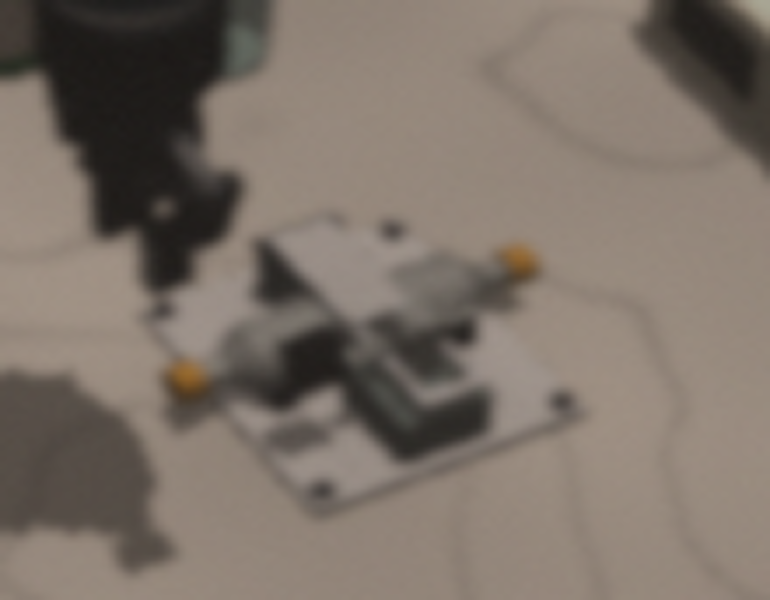

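View pics/w14.png

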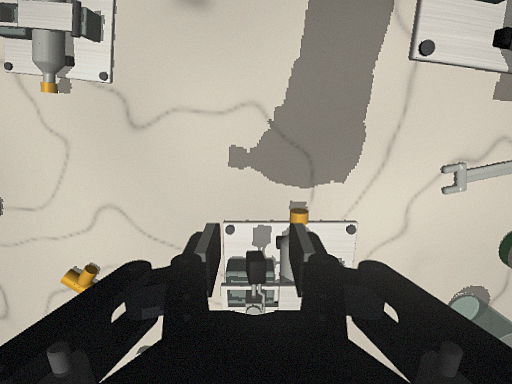

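The hair pin stands in the locking pin and the hand is clear. I'll do one closer look from above to confirm the seat.

```bash
python3 -m crank '[0,-1,0,0,0,0,0.45, 0,-0.6,-1,0,0,0,0.45, 0,0,-1,0,0,0,0.45, 0,0,-1,0,0,0,0.45, 0,0,-1,0,0,0,0.45, 0,0,-1,0,0,0,0.45, 0,0,-1,0,0,0,0.45, 0,0,-1,0,0,0,0.45, 0,0,-1,0,0,0,0.45, 0,0,-0.6,0,0,0,0.45, 0,0,0,0,0,0,0.45]' | egrep 'time|tcp'
python3 - <<'E'
from h import *
import pickle
s=snapshot("wrist");cv2.imwrite("pics/w15.png",s["image"][:,:,::-1]);pickle.dump(s,open("w15.pkl","wb"))
cv2.imwrite("pics/d15.png",cv2.resize(s["image"][80:230,190:340],None,fx=5,fy=4,interpolation=cv2.INTER_CUBIC)[:,:,::-1])
E
```

```text
time_s: 33.5
tcp_pos: [0.6448, 0.0362, 0.197]
```

View pics/w15.png

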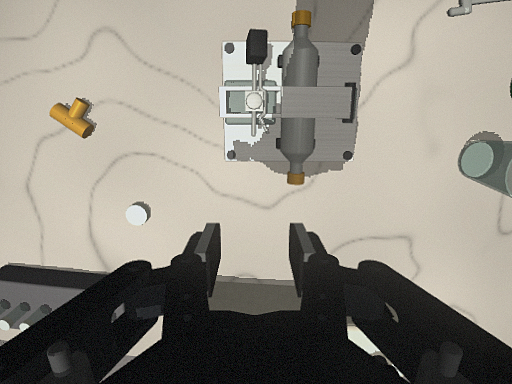

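View pics/d15.png

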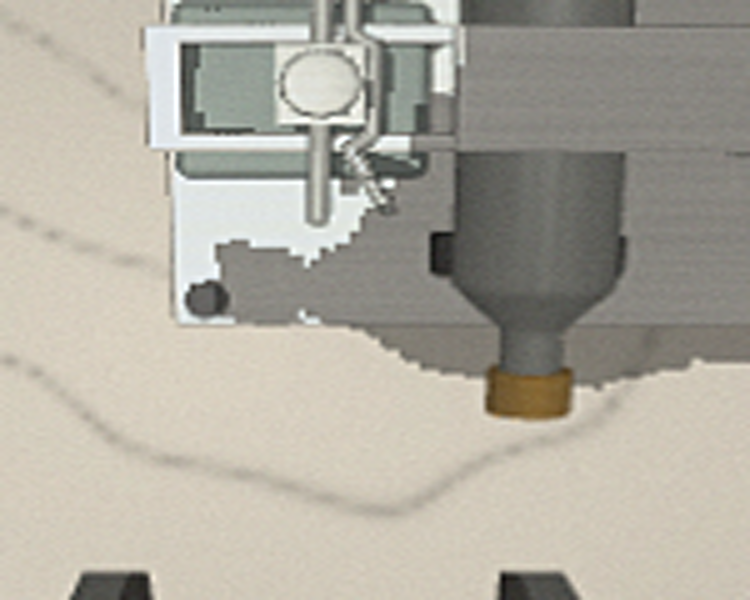

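Run:
```python
from h import *
import pickle
s=pickle.load(open("w15.pkl","rb"));o=lambda u,v:(190+(u+.5)/5-.5,80+(v+.5)/4-.5)
a=onz(s,o(319,84),.086);b=onz(s,o(318,224),.069);print(a,b,np.linalg.norm((a-b)[:2]))
f=onz(s,o(150,27),.06),onz(s,o(150,150),.06);print(f)
order.close_job()
```

```text
[0.566053  0.0307868 0.086    ] [0.60219577 0.0330385  0.069     ] 0.03621283718815219
(array([ 0.55254186, -0.00696954,  0.06      ]), array([ 0.5851451 , -0.00561186,  0.06      ]))
the job is handed in; nothing more can be done
```

The clamp bar is shut over the sample cylinder with the locking pin standing up through its fork. The hair pin is in the cross hole with its bow snapped over the locking pin. I let go and handed the job in at about 33.6 s of the 72 s allowed.

**How it went**
- **Bar:** I swung it down with the shut fingers. The largest reading of the wrist force there was about 28 N (23 N of it upwards), against the 30 N forcing limit; I read it only at the end of each move, so a brief higher peak could have gone unseen. It ended on its stop at 12 N.
- **Feeling for the hole:** I located the pin by touching its top and +y side with the hair pin's leg, reading at most 7.3 N. The leg then slid in with almost no resistance.
- **Snap:** the push reached about 7 N at the bow's neck, fell away at the snap, then rose to only 3 to 4 N at the far shoulder.

**Last checks**
- **Seat:** in the final close view the leg tip is 36.2 mm beyond the pin's axis, against 36 mm wanted. The bow lies relaxed round the pin.
- **Bar:** the fork's end corners are where they were after the bar was shut.
- **Clear of the scene:** the hand is clear, the force is near zero, and I touched none of the other things.

**What disagreed:** the shut fingertips really end about 35 mm short of the reported TCP, seen in pictures and at the bar's stop. I worked with that measured offset. Early height estimates of the pin top (83 to 90 mm) also disagreed, and the touch settled it at about 86 mm.

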